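Turn round the ward carton carrier

ROBOT

A 6-joint arm with a two-finger parallel gripper is mounted at the origin on the work surface. World frame = base frame: x ahead of the robot, y to its left, z up, the work surface at z = 0. Lengths are in mm, angles in rad, forces in N, time in s.
With the tool pointing down it reaches from about 350 to 975 mm from the base axis. Payload 7.1 kg.
Tool frame: the origin (TCP) lies midway between the tips of the shut fingers; the grasp point (between the pads) lies pinch_z behind it (pinch_z is the distance from the TCP to the grasp point, in mm); z points along the fingers, y is the line along which they close (so a half turn about z gives the same grasp; the last joint's range is limited). The gripper opens to 88 mm and grips with 3 to 60 N. Pads are 20 mm wide; open, the fingers measure 115 mm over their backs; the gripper's body (75 mm by 178 mm) begins 61 mm behind the grasp point.
Start: joints at [-1.177, 0.423, 1.63, -0, 1.089, -0.019], TCP at [250.75, -572.476, 222.675] pointing down, gripper open.
Joint ranges: [-3, 3], [-0.9, 2.11], [0.09, 2.58], [-1.31, 4.45], [0.11, 2.69], [-2.54, 2.54]. Speed limits (rad/s): [2.39, 2.39, 3.01, 3.14, 3.14, 3.14].

INTERFACE

Orientations are given as a rotation vector (axis times angle).
In Python, from workcell import get_obs, get_image, close_job, pinch_z gives the robot as it stands.
- The arm moves only by the tool jog_arm, never from a script. Its argument "commands" is a list of rows, each a list of 3 entries, a list of its own where there are three numbers: the gripper command: -1 is shut, 1 is fully open, values between are in proportion, then the shift along the tool's x, y, z as a fraction of full scale, then the turn, a rotation vector about the tool's x, y, z as a fraction of full scale. In form: [[gripper, [tx, ty, tz], [rx, ry, rz]], ...]. A call has 1 to 10 rows; each row shifts and turns the commanded pose from where the row before left it, along the tool's axes as they then stand; what a row does not reach is not made up. Full scale, the value 1, is 0.1 m for a shift and 45 degrees for a turn. A row lasts 1/10 s, in which the tool goes at most 50 mm and 8.59 degrees, less where a joint would pass 70% of its speed; a pose out of reach is approached as far as the arm can. A call with a number of a shift or a turn outside -1 to 1 is refused whole. A call with a gripper value outside its range is refused whole. The fingers move at their own pace and stop on an object; the grip force is fixed at half the most. Time passes only in rows, so rows that do not move let the fingers close. It gives the time, the measured TCP pose, the force, the opening and the grip force at its end, in the units of the state.
- get_obs(): the state, without advancing time (a new reading comes with each control period).
- get_image(name): name is "scene" or "top" or "wrist"; returns a dict with "image" (420x560x3 uint8, blue, green, red), "z_map" (420x560 float32, mm along the optical axis (not along the pixel's ray), 0 where there is no reading), "intrinsics" (3x3 intrinsics, pixels), "eye" and "orientation" of the camera in the world; the wrist camera has in their place "mount" (4x4, takes a point from camera to tool coordinates, whose origin is the TCP and whose axes are the flange's). Camera axes: x right, y down, z forward; pixel columns grow to the right and rows downward; lengths in mm; the calibration is good to about 2 mm. A picture is of the moment at which its call begins: read the wrist's pose just before it.
- close_job(): hands the job in; it is judged then, once.
The state is a dict: "t": time; "qpos": joint angles; "qvel": joint speeds; "joint_torque": joint torques, N m; "ee_pos": TCP position; "orientation": TCP orientation; "ft_force": force on the tool from outside, world axes, zero at the start; "moment": the same for the moment, N m; "width": finger opening in mm; "grasp_force": force on a finger pad.
Only numpy, scipy, OpenCV 4.12 (cv2) and the standard library are available. Lean on these libraries where they do the work, as an engineer would, in place of code of your own. Each camera call takes 0.05 s, during which the arm holds its last target. There are 200 camera calls.

TASK

Turn the ward carrier round: stand the returned jars from its channel upright in the white returns tray, then stand every white carton from the counter upright in the channel, broad faces together in one row, press the sprung pawl lever down until it clicks and stays down, and pump the ratchet handle, stroke by stroke, until the follower's pad holds the row tight against the end stop with its springs clearly squeezed but not bottomed. Drive the follower only with the handle, let the handle go back to rest, and leave the scanner and calculator where they are.

Things in the scene. Friction and masses are not known exactly. Their poses are not given: they have to be found in the camera images.
- carrier: Aluminium carton carrier fixed on the counter, base 90 x 415 x 8 mm. Origin: on the counter, on the channel's centre line; y points along the channel to the end stop, z up. Channel: floor 8 mm up, x -37 to +37 mm, side walls 4 mm thick and 14 mm high from y = -35 to +218, end-stop face at y = +215. Ratchet head at y = -182 to -82, 42 mm high; on its -x side a hinge post 81 mm high.
- end_stop: Fixed upright aluminium plate at the +y end of the channel, 82 x 8 x 66 mm. Origin: centre of its lower edge, on the channel floor; the face that meets the cartons is 4 mm to the -y side of the origin.
- follower: Rack bar (18 mm wide, pins as teeth), backing plate and the sprung pad in front; slides along carrier y, 3 N drag. Origin equals the carrier's origin when fully drawn back, then moves to +y, at most 148 mm. Teeth 12 mm apart: a full stroke of the pump handle advances it 12 mm (less on the first; under load it then settles back up to 3 mm onto the tooth). The bar's tail sticks out behind the head, 294 mm from the origin.
- pad_face (a point): Centre of the front face of the pressure pad (black plate 70 x 6 x 56 mm, from 12 to 68 mm above the counter): the face that meets the cartons. At carrier y = -30 mm when the follower is fully drawn back and the pad is free.
- pad (a joint): How far (m) the pad's springs are squeezed: 0 free, 0.026 bottomed. 600 N/m: each tooth pumped after the row is solid adds 12 mm and 7 N. Merely pushing a loose row along the channel squeezes it up to 6 mm. A row held well: 5 to 22 mm.
- pump (a joint): Angle (rad) of the pump handle: 0 at rest, leaning about 0.3 rad back to the carrier's -y; 0.40 at its forward stop. A spring returns it to 0 when let go (2 to 3 N at the grip). A stroke counts if it starts below 0.05 and reaches above 0.37; it takes 3 to 12 N at the grip, more as the row is squeezed.
- pump_grip (a point): Centre of the pump handle's cross grip: rubber bar, 20 mm diameter, 84 mm long, parallel to carrier x, about 155 mm above the counter; to be held from above across its thickness. It may turn in the fingers as it swings. The shaft below it is 14 mm wide.
- pump_pivot (a point): Point on the handle's hinge axis (parallel to carrier x), at carrier y = -150 mm, 20 mm above the counter. The working stroke carries the grip to carrier +y in an arc about this point, in the carrier's y-z plane (radius about 140 mm).
- pawl_lever (a joint): Angle (rad) of the pawl lever: 0 up (pawl lifted clear), 0.35 fully down. Sprung up; at about 0.27 it passes a detent, which then holds it at about 0.34. About 12 N at the thumb pad takes it past the detent. Only with it latched down do the teeth hold the follower when the handle goes back.
- pawl_thumb (a point): Top centre of the pawl lever's square rubber thumb pad, 26 x 26 mm, near carrier x = +70, y = -101 mm; about 129 mm above the counter when up, 93 mm when down. Swings down about a hinge parallel to carrier y, 106 mm away on the -x side. A detent post 94 mm high stands beside the lever at carrier x = +50, y = -80.
- carton_a: Closed white medicine carton with a blue band, 60 mm wide (its x) x 42 mm thick (its y) x 56 mm high (its z), 60 g nominal, standing on the counter at the start. Origin: centre of its underside. May be absent.
- carton_b: Closed white medicine carton with a blue band, 60 mm wide (its x) x 44 mm thick (its y) x 58 mm high (its z), 70 g nominal, standing on the counter at the start. Origin: centre of its underside. May be absent.
- carton_c: Closed white medicine carton with a blue band, 60 mm wide (its x) x 46 mm thick (its y) x 54 mm high (its z), 65 g nominal, standing on the counter at the start. Origin: centre of its underside. May be absent.
- carton_d: Closed white medicine carton with a blue band, 60 mm wide (its x) x 48 mm thick (its y) x 62 mm high (its z), 80 g nominal, standing on the counter at the start. Origin: centre of its underside. May be absent.
- carton_e: Closed white medicine carton with a blue band, 60 mm wide (its x) x 50 mm thick (its y) x 60 mm high (its z), 75 g nominal, standing on the counter at the start. Origin: centre of its underside. May be absent.
- scanner: Black handheld barcode scanner lying on the counter far at the -y side, 170 mm long, 40 mm high; not part of the job. Origin: underside near its middle.
- calculator: Grey desk calculator, 105 x 145 x 18 mm, at the -y side; not part of the job. Origin: centre of its underside.
- jar_a: Amber glass tablet jar with white cap sent back from the ward, 52 mm diameter, 85 mm high, 120 g; stands on the channel floor of the carrier at the start. Origin: centre of its underside. May be absent.
- jar_b: Amber glass tablet jar with white cap sent back from the ward, 52 mm diameter, 85 mm high, 120 g; stands on the channel floor of the carrier at the start. Origin: centre of its underside. May be absent.
- returns_tray: Open white plastic tray fixed on the counter at the +y side, 136 (its x) x 126 (its y) x 30 mm high, walls and floor 4 mm thick; room for two jars side by side along its x. Origin: centre of its underside.
Things that resemble listed ones, but are neither listed nor needed, are in the scene too. What is shaped like the returns_tray but red is not meant.

How it is judged:
By the outcome, as a careful person would: the job done as asked, in the order asked, and still so for the second after the job is handed in, with the robot touching nothing.
Of carton_a, carton_b, carton_c, carton_d, carton_e only 3 to 4 are there at a start; the rules pass over those that are not, and their reading is None.
Of jar_a, jar_b only 1 to 2 are there at a start; the rules pass over those that are not, and their reading is None.
At some moment in a run one of carton_a, carton_b, carton_c, carton_d, carton_e may be knocked a few centimetres aside while the robot is not near it.
It also fails if it takes over 210 s, if anything falls off the work surface, if the arm or the gripper's body presses on something with over 40 N, if the wrist force passes 120 N, or if a joint passes its speed limit or range.

## Working session

There is one attempt and no reset: what is moved stays moved. The work goes in short steps, Python scripts to look and compute and a tool call to move; the robot and the scene stay as the last step left them, time stands still between calls to the robot, and variables do not carry over. Pictures are saved under pics/ and viewed, at most 14 in all, crops included, and the job is handed in when it is done.

Besides the shell and the picture viewer there is one more tool, called by a JSON object that holds its "api" and its "payload", one argument or row to a line. jog_arm: Moves the arm, as the interface text tells. Its arguments: {"type":"object","properties":{"commands":{"type":"array","items":{"type":"array"}}},"required":["commands"]}

```bash
ls; mkdir -p pics
cat > h.py <<'E'
import numpy as np, cv2
from scipy.spatial.transform import Rotation as R
from workcell import get_obs,get_image,close_job,pinch_z
def cam(name):
    o=get_obs(); d=get_image(name); K=np.array(d['intrinsics'])
    if 'mount' in d:
        T=np.eye(4);T[:3,:3]=R.from_rotvec(o['orientation']).as_matrix();T[:3,3]=o['ee_pos'];T=T@np.array(d['mount'])
    else:
        T=np.eye(4);q=np.array(d['orientation']);T[:3,:3]=q if q.shape==(3,3) else R.from_rotvec(q).as_matrix();T[:3,3]=d['eye']
    z=d['z_map'];v,u=np.mgrid[:z.shape[0],:z.shape[1]]
    P=np.stack([(u-K[0,2])/K[0,0]*z,(v-K[1,2])/K[1,1]*z,z],-1)@T[:3,:3].T+T[:3,3]
    P[z==0]=np.nan
    return d['image'],P,K,T
E
python3 - <<'E'
from h import *
o=get_obs();print({k:np.round(v,3) for k,v in o.items()},pinch_z)
for n in('top','scene'):
    im,P,K,T=cam(n);cv2.imwrite(f'pics/{n}0.png',im);np.savez(f'{n}0.npz',im=im,P=P,K=K,T=T);print(n,np.round(T,3).tolist(),K.tolist())
E
```

```text
pics
{'t': np.float64(0.0), 'qpos': array([-1.177,  0.424,  1.631, -0.   ,  1.089, -0.019]), 'qvel': array([ 0.   ,  0.   ,  0.001, -0.001, -0.   ,  0.001]), 'joint_torque': array([ 0.0000e+00, -5.4462e+01, -2.7366e+01,  6.4000e-02,  2.3000e-02,
       -0.0000e+00]), 'ee_pos': array([ 250.56 , -571.983,  221.914]), 'orientation': array([-3.073, -0.644,  0.   ]), 'ft_force': array([-0.119, -0.285, -0.157]), 'moment': array([-0.028,  0.035,  0.018]), 'grasp_force': np.float64(0.0), 'width': np.float64(88.018)} 18.700000000000003
top [[0.012, -0.986, 0.164, 291.834], [-1.0, -0.014, -0.01, 38.692], [0.012, -0.164, -0.986, 1674.919], [0.0, 0.0, 0.0, 1.0]] [[486.8303447825437, 0.0, 280.24100186959237], [0.0, 486.8303447825437, 193.6708543440102], [0.0, 0.0, 1.0]]
scene [[-0.756, 0.544, -0.364, 1141.055], [0.654, 0.632, -0.416, 704.293], [0.004, -0.552, -0.834, 1455.154], [0.0, 0.0, 0.0, 1.0]] [[463.97185532941904, 0.0, 282.619003627584], [0.0, 463.97185532941904, 209.17598937949563], [0.0, 0.0, 1.0]]
```

View pics/top0.png

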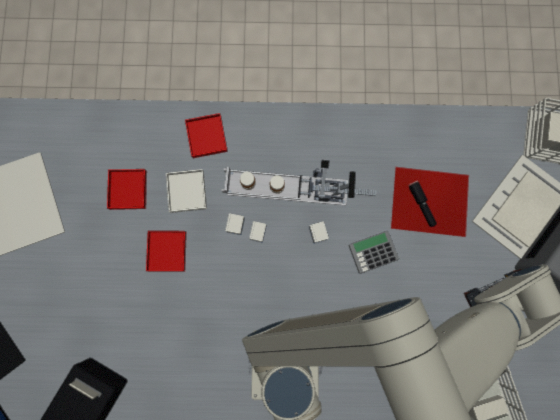

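View pics/scene0.png

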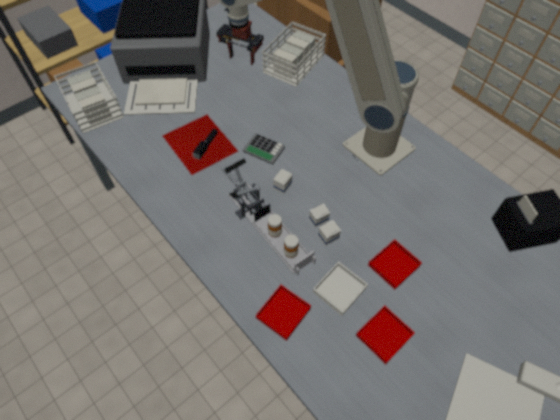

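The top view shows the carrier at about (225-375, 165-205), with the end stop on the left. Jars are at (247,180) and (277,183), and three cartons at (235,224), (258,231) and (319,232). The white tray is at (186,191). The red trays at (127,189), (206,135) and (166,251) are not meant. The large white sheet at (25,215) is not a tray of the right size.

Run:
```python
from h import *
for n in('top','scene'):
    d=np.load(f'{n}0.npz');im,P=d['im'],d['P'];hsv=cv2.cvtColor(im,cv2.COLOR_BGR2HSV)
    Z=P[...,2]
    ok=(P[...,0]>330)&(P[...,0]<900)&(abs(P[...,1])<600)
    for nm,lo,hi,smax in(('box',45,70,60),('jar',80,105,255),('tray',20,36,60)):
        m=(ok&(Z>lo)&(Z<hi)&(hsv[...,1]<smax)&(hsv[...,2]>(120 if nm!='jar' else 120))).astype(np.uint8)
        k,l,s,c=cv2.connectedComponentsWithStats(m)
        for i in range(1,k):
            if s[i,4]<60: continue
            Q=P[l==i];r=cv2.minAreaRect(Q[:,:2].astype(np.float32))
            print(n,nm,c[i].round(),s[i,4],'c',np.round(r[0],1),'sz',np.round(r[1],1),'ang',round(r[2],1),'z',np.round(np.nanmedian(Q[:,2]),1))
    print(n,'table z',np.nanmedian(Z[ok&(abs(Z)<15)]))
d=np.load('top0.npz');im=d['im']
cv2.imwrite('pics/c1.png',cv2.resize(im[120:265,100:380],None,fx=2.85,fy=2.85,interpolation=cv2.INTER_CUBIC))
# thumb, grip from depth
P=d['P'];Z=P[...,2];ok=(P[...,0]>500)&(P[...,0]<900)&(abs(P[...,1])<450)
m=(ok&(Z>100)).astype(np.uint8);k,l,s,c=cv2.connectedComponentsWithStats(m)
for i in range(1,k):
    if s[i,4]>8:Q=P[l==i];print('high',c[i].round(),s[i,4],Q.min(0).round(),Q.max(0).round(),np.median(Q,0).round())
```

```text
top box [365. 191.] 82 c [ 573.6 -266.4] sz [73.2 18.2] ang 85.9 z 50.1
top box [234. 223.] 268 c [459.1 174.6] sz [50.2 60. ] ang 79.9 z 60.8
top box [258. 231.] 240 c [434.6  96.8] sz [43.8 60.2] ang 76.8 z 58.1
top box [319. 231.] 270 c [ 434.6 -107.3] sz [60.3 48.3] ang 16.5 z 62.6
top jar [247. 178.] 150 c [605.1 135.5] sz [43.2 43.4] ang 1.6 z 93.3
top jar [277. 182.] 154 c [595.3  36. ] sz [45.  43.1] ang 0.4 z 93.5
top table z 1.2352289757520794
scene box [282. 177.] 181 c [ 433.9 -105.5] sz [69.5 49.6] ang 17.3 z 58.5
scene box [319. 212.] 181 c [435.3  98.1] sz [46.9 62.7] ang 78.0 z 54.9
scene box [329. 229.] 219 c [460.4 177.3] sz [52.8 62.9] ang 79.7 z 57.2
scene jar [274. 220.] 121 c [596.9  37.1] sz [43.9 41.9] ang 49.3 z 90.1
scene jar [291. 241.] 132 c [605.6 136.5] sz [46.6 40.7] ang 48.9 z 89.9
scene tray [339. 287.] 246 c [574.9 349.5] sz [140.5 126.5] ang 7.1 z 26.6
scene table z -2.0142214729851275
high [324. 173.] 164 [ 567. -137.  100.] [ 662. -108.  138.] [ 628. -118.  120.]
high [351. 184.] 199 [ 536. -215.  100.] [ 620. -176.  171.] [ 578. -200.  160.]
```

View pics/c1.png

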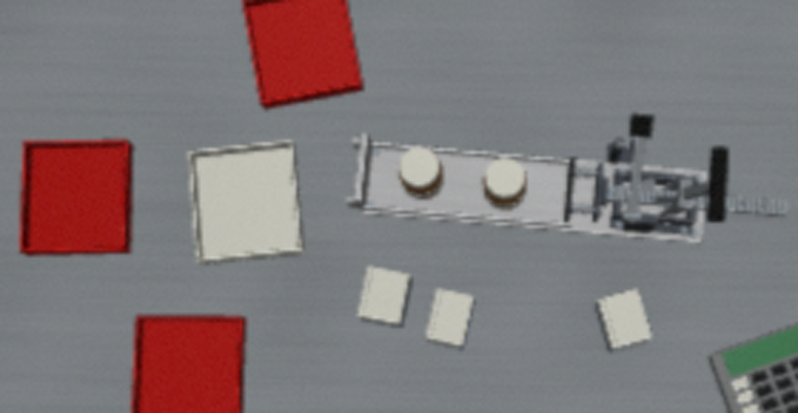

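```bash
cat >> h.py <<'E'
def carrier(P,ok0):
    pass
def plan(x,y,z,th):
    """delta from now to TCP (x,y,z) pointing down with heading th deg; in tool axes: mm, deg (turn applied AFTER shift)"""
    o=get_obs();M=R.from_rotvec(o['orientation']).as_matrix()
    t=np.radians(th);G=np.array([[np.cos(t),np.sin(t),0],[np.sin(t),-np.cos(t),0],[0,0,-1]]).T
    d=M.T@(np.array([x,y,z])-o['ee_pos']);r=R.from_matrix(M.T@G).as_rotvec()
    print('shift/100',np.round(d/100,3),'turn/45deg',np.round(np.degrees(r)/45,3),'heading now',round(np.degrees(np.arctan2(M[1,0],M[0,0])),2),'ee',o['ee_pos'].round(1),'tilt',np.round(M[:,2],3))
E
python3 - <<'E'
from h import *
d=np.load('top0.npz');P=d['P'];Z=P[...,2]
def rect(nm,b,lo,hi):
    m=(P[...,0]>b[0])&(P[...,0]<b[1])&(P[...,1]>b[2])&(P[...,1]<b[3])&(Z>lo)&(Z<hi)
    Q=P[m];r=cv2.minAreaRect(Q[:,:2].astype(np.float32));print(nm,len(Q),np.round(r[0],1),np.round(r[1],1),round(r[2],2));return Q
rect('endstop',(540,680,180,230),60,85)
rect('grip',(520,640,-230,-170),150,180)
rect('thumb',(640,680,-140,-90),115,145)
rect('base',(500,680,-260,230),5.5,16)
Q=rect('pad',(540,680,-70,20),60,80)
d=np.load('scene0.npz');P=d['P'];Z=P[...,2]
rect('endstop s',(540,680,180,230),60,85)
rect('grip s',(520,640,-230,-170),150,180)
rect('thumb s',(640,680,-140,-90),115,145)
plan(420,-60,330,90)
E
```

```text
endstop 69 [608.1 203.5] [ 8.8 80.7] 85.45
grip 164 [ 577.8 -203.5] [20.1 83.6] 84.93
thumb 56 [ 652.  -120.7] [25.4 20.8] 89.12
base 1677 [590.1 -15.2] [179.5 489.4] 0.02
pad 50 [592. -15.] [62.4 68.6] 84.99
endstop s 79 [609.  207.8] [11.5 83.8] 83.09
grip s 112 [ 578.5 -199.3] [23.4 86.5] 87.91
thumb s 45 [ 652.7 -117.9] [28.9 23.3] 82.38
shift/100 [ 3.606 -4.012 -1.075] turn/45deg [-1.000e-03 -1.000e-03 -1.474e+00] heading now 23.65 ee [ 250.5 -572.1  222. ] tilt [-0.     0.001 -1.   ]
```

{"api": "jog_arm", "payload": {
  "commands": [
    [1, [0, 0, -0.15], [0, 0, -0.172]],
    [1, [0, 0, -0.15], [0, 0, -0.172]],
    [1, [0, 0, -0.15], [0, 0, -0.172]],
    [1, [0, 0, -0.15], [0, 0, -0.172]],
    [1, [0, 0, -0.15], [0, 0, -0.172]],
    [1, [0, 0, -0.15], [0, 0, -0.172]],
    [1, [0, 0, -0.15], [0, 0, -0.172]],
    [1, [0, 0, -0.15], [0, 0, -0.172]]
  ]
}}

```text
t: 0.9
ee_pos: [250.7, -572.2, 342.8]
orientation: [-2.299, -2.14, -0.001]
ft_force: [0.2, -0.4, -0.1]
width: 87.7
grasp_force: 0.0
```

{"api": "jog_arm", "payload": {
  "commands": [
    [1, [0.48, 0.2, 0], [0, 0, 0]],
    [1, [0.48, 0.2, 0], [0, 0, 0]],
    [1, [0.48, 0.2, 0], [0, 0, 0]],
    [1, [0.48, 0.2, 0], [0, 0, 0]],
    [1, [0.48, 0.2, 0], [0, 0, 0]],
    [1, [0.48, 0.2, 0], [0, 0, 0]],
    [1, [0.48, 0.2, 0], [0, 0, 0]],
    [1, [0.48, 0.2, 0], [0, 0, 0]],
    [1, [0.48, 0.2, 0], [0, 0, 0]],
    [1, [0.48, 0.2, 0], [0, 0, 0]]
  ]
}}

```text
t: 1.9
ee_pos: [478.5, -125.1, 342.6]
orientation: [2.306, 2.134, -0.0]
ft_force: [0.9, -0.6, -0.1]
width: 87.7
grasp_force: 0.0
```

{"api": "jog_arm", "payload": {
  "commands": [
    [1, [0.48, 0.2, 0], [0, 0, 0]],
    [1, [0.48, 0.2, 0], [0, 0, 0]],
    [1, [0.48, 0.2, 0], [0, 0, 0]],
    [1, [0, 0, 0], [0, 0, 0]],
    [1, [0, 0, 0], [0, 0, 0]]
  ]
}}

```text
t: 2.4
ee_pos: [546.2, 7.4, 342.0]
orientation: [-2.302, -2.137, 0.002]
ft_force: [-0.1, -0.2, -1.2]
width: 88.0
grasp_force: 0.0
```

Run:
```python
from h import *
im,P,K,T=cam('wrist');cv2.imwrite('pics/w1.png',im);np.savez('w1.npz',im=im,P=P,K=K,T=T);print(np.round(T,2).tolist(),K[0,0])
im,P,K,T=cam('top');cv2.imwrite('pics/t2.png',im);np.savez('t2.npz',im=im,P=P,K=K,T=T)
plan(595,36,60,85.5)
hsv=cv2.cvtColor(im,cv2.COLOR_BGR2HSV)
m=((P[...,2]>45)&(P[...,2]<70)&(hsv[...,1]<60)&(hsv[...,2]>150)).astype(np.uint8)
k,l,s,c=cv2.connectedComponentsWithStats(m)
for i in range(1,k):
  if s[i,4]>60: print(c[i].round(),s[i,4],np.median(P[l==i],0).round(),np.ptp(P[l==i],0).round())
```

```text
[[1.0, -0.07, -0.02, 551.9], [-0.07, -0.97, -0.24, 73.21], [-0.0, 0.25, -0.97, 504.4], [0.0, 0.0, 0.0, 1.0]] 339.6877134288094
shift/100 [0.341 0.47  2.823] turn/45deg [-0.001  0.001  0.001] heading now 85.55 ee [545.7   5.8 342.3] tilt [-0.001 -0.    -1.   ]
[528. 209.] 2617 [ 521. -816.   54.] [249. 228.  21.]
[234. 223.] 256 [459. 175.  60.] [64. 53. 20.]
[256. 231.] 188 [430. 101.  58.] [62. 43. 18.]
[323. 233.] 113 [ 429. -120.   63.] [60. 33. 18.]
```

View pics/w1.png

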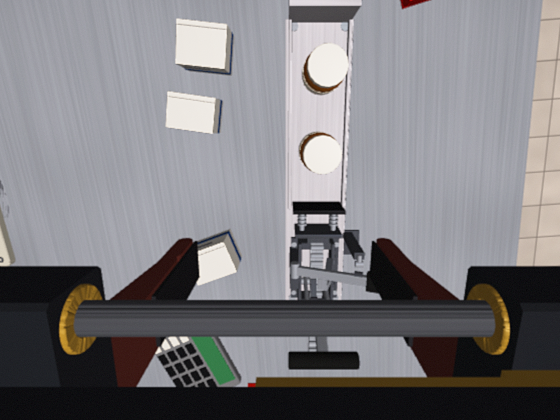

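The wrist view shows the jars in the channel at (326,66) and (321,153), the end stop at (323,10), the pad at (318,208) and the pump grip at (323,360). The cartons are at (203,45), (192,112) and (213,262). There is no fourth carton.

```bash
cat >> h.py <<'E'
def rect(nm,im,P,b,lo,hi,vmin=0,smax=255):
    h=cv2.cvtColor(im,cv2.COLOR_BGR2HSV)
    m=(P[...,0]>b[0])&(P[...,0]<b[1])&(P[...,1]>b[2])&(P[...,1]<b[3])&(P[...,2]>lo)&(P[...,2]<hi)&(h[...,2]>=vmin)&(h[...,1]<=smax)
    m=m.astype(np.uint8);k,l,s,c=cv2.connectedComponentsWithStats(m)
    if k<2: print(nm,'none');return None
    i=1+np.argmax(s[1:,4]);Q=P[l==i];r=cv2.minAreaRect(Q[:,:2].astype(np.float32));print(nm,len(Q),np.round(r[0],1),np.round(r[1],1),round(r[2],2),'z',np.median(Q[:,2]).round(1),'px',c[i].round());return Q
E
python3 - <<'E'
from h import *
d=np.load('w1.npz');im,P=d['im'],d['P']
rect('jar near -y',im,P,(560,640,0,75),85,105,150)
rect('jar end',im,P,(560,650,100,170),85,105,150)
rect('endstop',im,P,(540,680,190,230),60,85)
rect('pad',im,P,(540,680,-60,-25),60,80)
rect('grip',im,P,(520,640,-230,-170),152,185)
rect('e',im,P,(400,510,130,220),50,70,150)
rect('b',im,P,(380,480,50,140),50,70,150)
rect('d',im,P,(380,490,-160,-60),50,70,150)
m=(abs(P[...,1]-85)<130)&(P[...,0]>520)&(P[...,0]<680)
print('table',np.nanmedian(P[...,2][(abs(P[...,2])<5)]))
# walls: fit lines of points z 17..27
Q=P[m&(P[...,2]>17)&(P[...,2]<27)];
for s in(-1,1):
    q=Q[(Q[:,1]<190)&(Q[:,1]>-10)];c=q[:,0]-596-0.0785*(q[:,1]-60)
    q=q[(c*s>30)&(c*s<50)];f=np.polyfit(q[:,1],q[:,0],1);print('wall',s,len(q),f.round(4),'x@60',np.polyval(f,60),q[:,2].mean())
plan(595,36,60,85.5)
E
```

```text
jar near -y 1163 [594.1  34.6] [45.2 45.4] 87.31 z 93.4 px [322. 154.]
jar end 1397 [605.4 134.1] [45.3 45.4] 88.02 z 93.4 px [328.  65.]
endstop 751 [607.4 202.1] [ 7.1 81.7] 85.8 z 73.7 px [325.   5.]
pad 303 [589.  -43.2] [ 5.9 68.9] 85.53 z 67.9 px [319. 212.]
grip 1199 [ 577.9 -202.2] [18.1 82.6] 85.59 z 161.5 px [324. 361.]
e 2250 [458.5 173.7] [50.1 60.5] 79.63 z 60.5 px [201.  44.]
b 1710 [433.9  96.1] [43.9 60.7] 78.02 z 58.5 px [190. 112.]
d 1131 [ 434.5 -108.3] [60.1 48.8] 16.47 z 62.6 px [215. 263.]
table 0.5368994874281725
wall -1 455 [7.010000e-02 5.540364e+02] x@60 558.2408985835921 22.369305226414795
wall 1 517 [7.410000e-02 6.314075e+02] x@60 635.8550483776208 21.930720561400243
shift/100 [0.341 0.47  2.823] turn/45deg [-0.001  0.001  0.001] heading now 85.55 ee [545.7   5.8 342.3] tilt [-0.001 -0.    -1.   ]
```

{"api": "jog_arm", "payload": {
  "commands": [
    [1, [0, 0, 0.1], [0, 0, 0.19]],
    [1, [0, 0, 0.1], [0, 0, 0.19]],
    [1, [0, 0, 0.1], [0, 0, 0.19]],
    [1, [0, 0, 0.1], [0, 0, 0.19]],
    [1, [0, 0, 0.1], [0, 0, 0.19]],
    [1, [0, 0, 0.1], [0, 0, 0.19]],
    [1, [0, 0, 0.1], [0, 0, 0.19]],
    [1, [0, 0, 0.1], [0, 0, 0.19]],
    [1, [0, 0, 0.1], [0, 0, 0.19]],
    [1, [0, 0, 0.1], [0, 0, 0.19]]
  ]
}}

```text
t: 3.5
ee_pos: [545.8, 4.6, 242.5]
orientation: [3.141, -0.012, 0.0]
ft_force: [-0.2, -0.2, -0.5]
width: 87.9
grasp_force: 0.0
```

{"api": "jog_arm", "payload": {
  "commands": [
    [1, [0, 0, 0], [0, 0, 0.1]],
    [1, [0.232, -0.165, 0.2], [0, 0, 0]],
    [1, [0.232, -0.165, 0.2], [0, 0, 0]],
    [1, [0, 0, 0], [0, 0, 0]],
    [1, [0, 0, 0], [0, 0, 0]]
  ]
}}

```text
t: 4.0
ee_pos: [594.4, 34.4, 202.3]
orientation: [3.139, -0.124, -0.003]
ft_force: [-0.7, -0.3, 0.1]
width: 87.9
grasp_force: 0.0
```

Run:
```python
from h import *
plan(594.5,35,36,-4.5)
```

```text
shift/100 [ 0.003 -0.007  1.663] turn/45deg [ 0.001  0.002 -0.   ] heading now -4.51 ee [594.4  34.4 202.3] tilt [-0.002 -0.    -1.   ]
```

{"api": "jog_arm", "payload": {
  "commands": [
    [1, [0, 0, 0.4], [0, 0, 0]],
    [1, [0, 0, 0.4], [0, 0, 0]],
    [1, [0, 0, 0.4], [0, 0, 0]],
    [1, [0, 0, 0.3], [0, 0, 0]],
    [1, [0, 0, 0.16], [0, 0, 0]],
    [-1, [0, 0, 0], [0, 0, 0]],
    [-1, [0, 0, 0], [0, 0, 0]],
    [-1, [0, 0, 0], [0, 0, 0]],
    [-1, [0, 0, 0], [0, 0, 0]],
    [-1, [0, 0, 0], [0, 0, 0]]
  ]
}}

```text
t: 5.0
ee_pos: [595.9, 35.8, 37.9]
orientation: [-3.139, 0.121, -0.003]
ft_force: [-0.1, -0.9, 3.4]
width: 51.4
grasp_force: 9.5
```

{"api": "jog_arm", "payload": {
  "commands": [
    [-1, [0, 0, -0.1], [0, 0, 0]],
    [-1, [0, 0, -0.3], [0, 0, 0]],
    [-1, [0, 0, -0.4], [0, 0, 0]],
    [-1, [0, 0, -0.5], [0, 0, 0]],
    [-1, [0, 0, 0], [0, 0, 0]]
  ]
}}

```text
t: 5.5
ee_pos: [599.4, 36.0, 174.1]
orientation: [-3.138, 0.121, -0.019]
ft_force: [0.6, 0.3, -1.0]
width: 50.9
grasp_force: 30.0
```

Run:
```python
from h import *
plan(605,350,120,-4.5)
im,P,K,T=cam('scene')
h=cv2.cvtColor(im,cv2.COLOR_BGR2HSV)
Q=rect('tray',im,P,(480,680,270,430),-5,40,190,40)
Q=rect('trayrim',im,P,(480,680,270,430),15,40,0,255)
im,P,K,T=cam('top')
Q=rect('tray',im,P,(480,680,270,430),-5,40,190,40)
Q=rect('trayrim',im,P,(480,680,270,430),15,40,0,255)
```

```text
shift/100 [-0.193 -3.134  0.543] turn/45deg [-0.002 -0.015  0.002] heading now -4.42 ee [599.4  36.  174.1] tilt [ 0.012  0.001 -1.   ]
tray none
trayrim 316 [574.7 349.8] [138.5 126.8] 6.84 z 25.1 px [340. 287.]
tray 12 [629.6 310.4] [10.9 22.9] 38.33 z 4.9 px [198. 176.]
trayrim 274 [573.3 346.9] [137.1 127.9] 7.34 z 28.1 px [185. 190.]
```

{"api": "jog_arm", "payload": {
  "commands": [
    [-1, [-0.02, -0.4, 0], [0, 0, 0]],
    [-1, [-0.02, -0.4, 0], [0, 0, 0]],
    [-1, [-0.02, -0.4, 0], [0, 0, 0]],
    [-1, [-0.02, -0.4, 0], [0, 0, 0]],
    [-1, [-0.02, -0.4, 0], [0, 0, 0]],
    [-1, [-0.02, -0.4, 0], [0, 0, 0]],
    [-1, [-0.02, -0.4, 0.2], [0, 0, 0]],
    [-1, [-0.01, -0.37, 0.3], [0, 0, 0]],
    [-1, [0, 0, 0], [0, 0, 0]],
    [-1, [0, 0, 0], [0, 0, 0]]
  ]
}}

```text
t: 6.6
ee_pos: [602.5, 352.6, 113.5]
orientation: [3.136, -0.118, -0.008]
ft_force: [0.4, -0.4, -1.4]
width: 51.0
grasp_force: 30.0
```

Run:
```python
from h import *
plan(604.8,352.3,33,-4.5)
```

```text
shift/100 [ 0.027 -0.002  0.805] turn/45deg [0.004 0.006 0.004] heading now -4.32 ee [602.5 352.6 113.5] tilt [-0.005 -0.003 -1.   ]
```

{"api": "jog_arm", "payload": {
  "commands": [
    [-1, [0.02, 0, 0.3], [0, 0, 0]],
    [-1, [0, 0, 0.3], [0, 0, 0]],
    [-1, [0, 0, 0.12], [0, 0, 0]],
    [-1, [0, 0, 0.06], [0, 0, 0]],
    [-1, [0, 0, 0], [0, 0, 0]],
    [-1, [0, 0, 0], [0, 0, 0]],
    [-1, [0, 0, 0.02], [0, 0, 0]],
    [-1, [0, 0, 0], [0, 0, 0]]
  ]
}}

```text
t: 7.4
ee_pos: [607.1, 353.1, 37.6]
orientation: [-3.139, 0.121, -0.002]
ft_force: [-0.0, -1.1, -1.7]
width: 51.6
grasp_force: 30.0
```

{"api": "jog_arm", "payload": {
  "commands": [
    [0.5, [0, 0, 0], [0, 0, 0]],
    [1, [0, 0, 0], [0, 0, 0]],
    [1, [0, 0, 0], [0, 0, 0]],
    [1, [0, 0, 0], [0, 0, 0]],
    [1, [0, 0, -0.2], [0, 0, 0]],
    [1, [0, 0, -0.4], [0, 0, 0]],
    [1, [0, 0, -0.4], [0, 0, 0]],
    [1, [0, 0, -0.3], [0, 0, 0]],
    [1, [0, 0, 0], [0, 0, 0]],
    [1, [0, 0, 0], [0, 0, 0]]
  ]
}}

```text
t: 8.4
ee_pos: [606.8, 352.9, 167.3]
orientation: [-3.139, 0.121, -0.002]
ft_force: [-0.8, -0.7, -0.7]
width: 88.1
grasp_force: 0.0
```

Run:
```python
from h import *
plan(605,134.5,130,-4.5)
im,P,K,T=cam('top')
rect('jar in tray',im,P,(540,680,280,430),70,110,120)
rect('jar 2',im,P,(540,680,80,180),70,110,120)
```

```text
shift/100 [0.15  2.179 0.371] turn/45deg [-0.001 -0.001  0.002] heading now -4.43 ee [606.8 352.9 167.3] tilt [ 0.001  0.001 -1.   ]
jar in tray none
jar 2 150 [605.6 135.5] [41.1 43.6] 2.1 z 93.1 px [247. 178.]
```

{"api": "jog_arm", "payload": {
  "commands": [
    [1, [0.03, 0.44, 0], [0, 0, 0]],
    [1, [0.03, 0.44, 0], [0, 0, 0]],
    [1, [0.03, 0.44, 0], [0, 0, 0]],
    [1, [0.03, 0.44, 0], [0, 0, 0]],
    [1, [0.03, 0.42, 0], [0, 0, 0]],
    [1, [0, 0, 0.15], [0, 0, 0]],
    [1, [0, 0, 0.2], [0, 0, 0]],
    [1, [0, 0, 0], [0, 0, 0]],
    [1, [0, 0, 0], [0, 0, 0]]
  ]
}}

```text
t: 9.35
ee_pos: [603.8, 134.8, 130.1]
orientation: [3.139, -0.121, -0.005]
ft_force: [0.3, 0.4, 1.0]
width: 87.8
grasp_force: 0.0
```

Run:
```python
from h import *
plan(605,134.7,36,-4.5)
im,P,K,T=cam('top')
rect('jar in tray',im,P,(540,680,280,430),70,110,120)
im,P,K,T=cam('scene')
rect('jar in tray',im,P,(540,680,280,430),70,110,120)
```

```text
shift/100 [ 0.015 -0.001  0.941] turn/45deg [0.001 0.004 0.002] heading now -4.4 ee [603.8 134.8 130.1] tilt [-0.003 -0.    -1.   ]
jar in tray 145 [605.2 352.5] [45.1 41.4] 0.36 z 88.9 px [181. 177.]
jar in tray 165 [607.4 355.2] [45.7 44.3] 76.37 z 86.2 px [336. 286.]
```

{"api": "jog_arm", "payload": {
  "commands": [
    [1, [0.01, 0, 0.4], [0, 0, 0]],
    [1, [0, 0, 0.34], [0, 0, 0]],
    [1, [0, 0, 0.2], [0, 0, 0]],
    [1, [0, 0, 0], [0, 0, 0]],
    [-1, [0, 0, 0], [0, 0, 0]],
    [-1, [0, 0, 0], [0, 0, 0]],
    [-1, [0, 0, 0], [0, 0, 0]],
    [-1, [0, 0, 0], [0, 0, 0]],
    [-1, [0, 0, 0], [0, 0, 0]]
  ]
}}

```text
t: 10.35
ee_pos: [606.2, 134.3, 38.5]
orientation: [-3.139, 0.121, -0.002]
ft_force: [0.6, 0.3, 0.7]
width: 51.0
grasp_force: 2.3
```

{"api": "jog_arm", "payload": {
  "commands": [
    [-1, [0, 0, -0.2], [0, 0, 0]],
    [-1, [0, 0, -0.4], [0, 0, 0]],
    [-1, [0, 0, -0.4], [0, 0, 0]],
    [-1, [0, 0, -0.3], [0, 0, 0]],
    [-1, [-0.2, 0, 0], [0, 0, 0]],
    [-1, [-0.2, -0.4, 0], [0, 0, 0]],
    [-1, [-0.2, -0.4, 0], [0, 0, 0]],
    [-1, [-0.18, -0.4, 0], [0, 0, 0]],
    [-1, [0, -0.4, 0], [0, 0, 0]],
    [-1, [0, -0.4, 0], [0, 0, 0]]
  ]
}}

```text
t: 11.35
ee_pos: [542.7, 341.2, 168.0]
orientation: [3.139, -0.121, -0.0]
ft_force: [0.2, 0.1, -1.1]
width: 51.0
grasp_force: 30.0
```

{"api": "jog_arm", "payload": {
  "commands": [
    [-1, [0, 0, 0.3], [0, 0, 0]],
    [-1, [0, 0, 0.2], [0, 0, 0]],
    [-1, [0, 0, 0], [0, 0, 0]],
    [-1, [0, 0, 0], [0, 0, 0]]
  ]
}}

```text
t: 11.75
ee_pos: [543.3, 339.5, 117.7]
orientation: [3.139, -0.122, -0.001]
ft_force: [-0.3, 0.2, -0.7]
width: 50.8
grasp_force: 30.0
```

Run:
```python
from h import *
plan(543.2,344.7,33.5,-4.5)
```

```text
shift/100 [-0.005 -0.053  0.842] turn/45deg [0.001 0.001 0.001] heading now -4.43 ee [543.3 339.5 117.7] tilt [-0.001 -0.    -1.   ]
```

{"api": "jog_arm", "payload": {
  "commands": [
    [-1, [0, -0.05, 0.3], [0, 0, 0]],
    [-1, [0, 0, 0.3], [0, 0, 0]],
    [-1, [0, 0, 0.14], [0, 0, 0]],
    [-1, [0, 0, 0.08], [0, 0, 0]],
    [-1, [0, 0, 0], [0, 0, 0]],
    [-1, [0, 0, 0], [0, 0, 0]]
  ]
}}

```text
t: 12.35
ee_pos: [544.7, 345.0, 36.9]
orientation: [-3.138, 0.122, -0.002]
ft_force: [-0.4, 0.8, -0.5]
width: 51.3
grasp_force: 30.0
```

{"api": "jog_arm", "payload": {
  "commands": [
    [0.5, [0, 0, 0], [0, 0, 0]],
    [1, [0, 0, 0], [0, 0, 0]],
    [1, [0, 0, 0], [0, 0, 0]],
    [1, [0, 0, 0], [0, 0, 0]],
    [1, [0, 0, -0.2], [0, 0, 0]],
    [1, [0, 0, -0.4], [0, 0, 0]],
    [1, [0, 0, -0.4], [0, 0, 0]],
    [1, [0, 0, -0.3], [0, 0, 0]],
    [1, [0, 0, 0], [0, 0, 0]]
  ]
}}

```text
t: 13.25
ee_pos: [546.4, 346.2, 170.8]
orientation: [-3.134, 0.121, -0.011]
ft_force: [-0.2, -0.1, -0.5]
width: 88.1
grasp_force: 0.0
```

Run:
```python
from h import *
im,P,K,T=cam('top')
def boxes(im,P):
  h=cv2.cvtColor(im,cv2.COLOR_BGR2HSV);m=((P[...,0]>330)&(P[...,0]<520)&(abs(P[...,1])<350)&(P[...,2]>48)&(P[...,2]<70)&(h[...,2]>150)).astype(np.uint8)
  k,l,s,c=cv2.connectedComponentsWithStats(m)
  for i in range(1,k):
    if s[i,4]>60:
      r=cv2.minAreaRect(P[l==i][:,:2].astype(np.float32));print(c[i].round(),np.round(r[0],1),np.round(r[1],1),round(r[2],1))
boxes(im,P)
im,P,K,T=cam('wrist');np.savez('w2.npz',im=im,P=P)
boxes(im,P)
rect('endstop',im,P,(540,680,180,230),60,85)
plan(459,175,130,80)
```

```text
[234. 223.] [459.5 174.9] [48.2 58.9] 80.0
[257. 231.] [434.9  97. ] [43.  59.2] 77.4
[319. 231.] [ 435.  -107.3] [58.1 47.2] 17.3
[482. 269.] [468.  172.6] [50.1 40.4] 79.9
endstop 2298 [607.  203.8] [ 9.7 81.5] 85.93 z 73.6 px [467. 114.]
shift/100 [-0.716  1.758  0.361] turn/45deg [ 0.    -0.002 -1.876] heading now -4.43 ee [544.  344.7 166.3] tilt [ 0.001  0.001 -1.   ]
```

{"api": "jog_arm", "payload": {
  "commands": [
    [1, [0, 0, 0], [0, 0, -0.188]],
    [1, [0, 0, 0], [0, 0, -0.188]],
    [1, [0, 0, 0], [0, 0, -0.188]],
    [1, [0, 0, 0], [0, 0, -0.188]],
    [1, [0, 0, 0], [0, 0, -0.188]],
    [1, [0, 0, 0], [0, 0, -0.188]],
    [1, [0, 0, 0], [0, 0, -0.188]],
    [1, [0, 0, 0], [0, 0, -0.188]],
    [1, [0, 0, 0], [0, 0, -0.188]],
    [1, [0, 0, 0], [0, 0, -0.184]]
  ]
}}

```text
t: 14.35
ee_pos: [542.7, 343.9, 163.3]
orientation: [-2.4, -2.026, 0.006]
ft_force: [-1.7, -0.3, -0.7]
width: 87.8
grasp_force: 0.0
```

{"api": "jog_arm", "payload": {
  "commands": [
    [1, [-0.4, -0.12, 0], [0, 0, 0]],
    [1, [-0.4, -0.12, 0], [0, 0, 0]],
    [1, [-0.4, -0.12, 0], [0, 0, 0]],
    [1, [-0.4, -0.12, 0], [0, 0, 0]],
    [1, [-0.22, -0.06, 0.2], [0, 0, 0]],
    [1, [0, 0, 0.16], [0, 0, 0]],
    [1, [0, 0, 0], [0, 0, 0]],
    [1, [0, 0, 0], [0, 0, 0]]
  ]
}}

```text
t: 15.15
ee_pos: [458.5, 174.7, 128.8]
orientation: [-2.406, -2.019, 0.003]
ft_force: [0.1, 0.1, -0.0]
width: 87.8
grasp_force: 0.0
```

Run:
```python
from h import *
plan(459.2,174.7,24,80)
im,P,K,T=cam('top')
rect('jar1',im,P,(575,680,280,430),70,110,120)
rect('jar2',im,P,(500,573,280,430),70,110,120)
```

```text
shift/100 [0.003 0.009 1.048] turn/45deg [-0.003  0.001 -0.   ] heading now 79.99 ee [458.5 174.7 128.8] tilt [-0.002 -0.001 -1.   ]
jar1 144 [605.6 352.3] [43.5 41.7] 9.29 z 89.6 px [181. 177.]
jar2 153 [544.8 345.3] [43.1 44.3] 4.67 z 89.2 px [183. 195.]
```

Both jars stand in the tray. Next is carton e.

{"api": "jog_arm", "payload": {
  "commands": [
    [1, [0, 0.01, 0.4], [0, 0, 0]],
    [1, [0, 0, 0.4], [0, 0, 0]],
    [1, [0, 0, 0.25], [0, 0, 0]],
    [1, [0, 0, 0], [0, 0, 0]],
    [-1, [0, 0, 0], [0, 0, 0]],
    [-1, [0, 0, 0], [0, 0, 0]],
    [-1, [0, 0, 0], [0, 0, 0]],
    [-1, [0, 0, 0], [0, 0, 0]],
    [-1, [0, 0, 0], [0, 0, 0]]
  ]
}}

```text
t: 16.1
ee_pos: [460.6, 174.9, 25.9]
orientation: [2.407, 2.019, 0.002]
ft_force: [-1.6, -0.2, 8.3]
width: 59.5
grasp_force: 30.0
```

{"api": "jog_arm", "payload": {
  "commands": [
    [-1, [0, 0, -0.2], [0, 0, 0]],
    [-1, [0, 0, -0.3], [0, 0, 0]],
    [-1, [0, 0, -0.3], [0, 0, 0]],
    [-1, [0, 0, 0], [0, 0, -0.125]],
    [-1, [0, 0.3, 0], [0, 0, 0]],
    [-1, [0, 0.4, 0], [0, 0, 0]],
    [-1, [0, 0.4, 0], [0, 0, 0]],
    [-1, [0, 0.3, 0], [0, 0, 0]],
    [-1, [0, 0, 0], [0, 0, 0]],
    [-1, [0, 0, 0], [0, 0, 0]]
  ]
}}

```text
t: 17.1
ee_pos: [599.2, 163.6, 104.5]
orientation: [-2.305, -2.134, 0.001]
ft_force: [-0.5, 0.1, -1.0]
width: 59.9
grasp_force: 30.0
```

Run:
```python
from h import *
plan(605.3,172.3,34,85.65)
```

```text
shift/100 [0.092 0.054 0.705] turn/45deg [-0.001  0.    -0.002] heading now 85.58 ee [599.2 163.6 104.5] tilt [-0.001 -0.    -1.   ]
```

{"api": "jog_arm", "payload": {
  "commands": [
    [-1, [0.09, 0.055, 0], [0, 0, 0]],
    [-1, [0, 0, 0.3], [0, 0, 0]],
    [-1, [0, 0, 0.2], [0, 0, 0]],
    [-1, [0, 0, 0.1], [0, 0, 0]],
    [-1, [0, 0, 0.1], [0, 0, 0]],
    [-1, [0, 0, 0], [0, 0, 0]],
    [-1, [0, 0, 0], [0, 0, 0]]
  ]
}}

```text
t: 17.8
ee_pos: [606.0, 172.8, 35.1]
orientation: [2.304, 2.135, 0.001]
ft_force: [1.0, 0.1, -0.8]
width: 59.7
grasp_force: 30.0
```

{"api": "jog_arm", "payload": {
  "commands": [
    [0.6, [0, 0, 0], [0, 0, 0]],
    [0.6, [0, 0, 0], [0, 0, 0]],
    [0.6, [0, 0, 0], [0, 0, 0]],
    [0.6, [0, 0, 0], [0, 0, 0]],
    [0.7, [0, 0, -0.2], [0, 0, 0]],
    [1, [0, 0, -0.4], [0, 0, 0]],
    [1, [0, 0, -0.3], [0, 0, 0]],
    [1, [-0.25, -0.3, 0], [0, 0, 0]],
    [1, [-0.25, -0.45, 0], [0, 0, 0]],
    [1, [0, -0.45, 0], [0, 0, -0.0]]
  ]
}}

```text
t: 18.8
ee_pos: [482.2, 130.5, 124.9]
orientation: [2.307, 2.132, 0.0]
ft_force: [-0.1, -0.6, -0.2]
width: 87.8
grasp_force: 0.0
```

{"api": "jog_arm", "payload": {
  "commands": [
    [1, [0, -0.4, 0], [0, 0, 0.181]],
    [1, [0, 0, 0], [0, 0, 0]],
    [1, [0, 0, 0], [0, 0, 0]]
  ]
}}

```text
t: 19.1
ee_pos: [444.1, 135.7, 125.2]
orientation: [2.448, 1.968, 0.002]
ft_force: [0.6, -0.1, -0.3]
width: 88.1
grasp_force: 0.0
```

Run:
```python
from h import *
plan(434.7,96.7,24,77.5)
for n in('top','wrist'):
  im,P,K,T=cam(n)
  rect('e placed',im,P,(550,660,120,196),55,80,150)
  rect('endstop',im,P,(540,680,195,230),60,85)
  rect('b',im,P,(380,490,50,140),50,70,150)
```

```text
shift/100 [-0.401 -0.009  1.012] turn/45deg [ 0.002 -0.001  0.002] heading now 77.58 ee [444.1 135.7 125.2] tilt [ 0.001  0.    -1.   ]
e placed 246 [607.5 171.3] [48.8 58.8] 86.4 z 69.0 px [236. 179.]
endstop 77 [608.  201.2] [12.3 80.9] 86.6 z 74.2 px [227. 178.]
b 7 [448.1 105.3] [ 3.5 13.2] 2.03 z 59.1 px [255. 227.]
e placed 6771 [603.8 171.4] [50.  54.9] 85.79 z 68.4 px [517. 119.]
endstop 1720 [599.6 204.1] [ 8.1 67.7] 85.82 z 74.2 px [504.  67.]
b 4371 [434.   97.6] [42.4 60.1] 78.28 z 58.5 px [279. 273.]
```

{"api": "jog_arm", "payload": {
  "commands": [
    [1, [-0.39, -0.01, 0], [0, 0, 0]],
    [1, [0, 0, 0.2], [0, 0, 0]],
    [1, [0, 0, 0.4], [0, 0, 0]],
    [1, [0, 0, 0.41], [0, 0, 0]],
    [1, [0, 0, 0], [0, 0, 0]],
    [-1, [0, 0, 0], [0, 0, 0]],
    [-1, [0, 0, 0], [0, 0, 0]],
    [-1, [0, 0, 0], [0, 0, 0]],
    [-1, [0, 0, 0], [0, 0, 0]],
    [-1, [0, 0, 0], [0, 0, 0]]
  ]
}}

```text
t: 20.2
ee_pos: [435.4, 97.9, 25.4]
orientation: [2.449, 1.965, 0.004]
ft_force: [-0.4, -0.4, 10.5]
width: 59.6
grasp_force: 30.0
```

{"api": "jog_arm", "payload": {
  "commands": [
    [-1, [0, 0, -0.2], [0, 0, 0]],
    [-1, [0, 0, -0.3], [0, 0, 0]],
    [-1, [0, 0, -0.3], [0, 0, 0]],
    [-1, [0, 0, 0], [0, 0, -0.181]],
    [-1, [0.2, 0.3, 0], [0, 0, 0]],
    [-1, [0.15, 0.45, 0], [0, 0, 0]],
    [-1, [0, 0.45, 0], [0, 0, 0]],
    [-1, [0, 0.4, 0], [0, 0, 0]],
    [-1, [0, 0, 0], [0, 0, 0]],
    [-1, [0, 0, 0], [0, 0, 0]]
  ]
}}

```text
t: 21.2
ee_pos: [596.6, 120.1, 104.1]
orientation: [2.305, 2.134, 0.0]
ft_force: [-0.4, -0.5, -0.6]
width: 60.0
grasp_force: 30.0
```

Run:
```python
from h import *
plan(601.6,122,34,85.65)
```

```text
shift/100 [0.023 0.048 0.701] turn/45deg [ 0.    -0.    -0.001] heading now 85.6 ee [596.6 120.1 104.1] tilt [ 0.  0. -1.]
```

{"api": "jog_arm", "payload": {
  "commands": [
    [-1, [0.025, 0.048, 0], [0, 0, 0]],
    [-1, [0, 0, 0.3], [0, 0, 0]],
    [-1, [0, 0, 0.2], [0, 0, 0]],
    [-1, [0, 0, 0.1], [0, 0, 0]],
    [-1, [0, 0, 0.1], [0, 0, 0]],
    [-1, [0, 0, 0], [0, 0, 0]],
    [-1, [0, 0, 0], [0, 0, 0]]
  ]
}}

```text
t: 21.9
ee_pos: [601.7, 122.6, 34.1]
orientation: [2.304, 2.135, 0.001]
ft_force: [0.1, -0.4, 0.5]
width: 59.6
grasp_force: 30.0
```

{"api": "jog_arm", "payload": {
  "commands": [
    [0.6, [0, 0, 0], [0, 0, 0]],
    [0.6, [0, 0, 0], [0, 0, 0]],
    [0.6, [0, 0, 0], [0, 0, 0]],
    [0.6, [0, 0, 0], [0, 0, 0]],
    [0.7, [0, 0, -0.2], [0, 0, 0]],
    [1, [0, 0, -0.4], [0, 0, 0]],
    [1, [0, 0, -0.3], [0, 0, 0]],
    [1, [0, -0.45, 0], [0, 0, 0]],
    [1, [-0.2, -0.45, 0], [0, 0, 0]],
    [1, [-0.2, -0.45, 0], [0, 0, 0]]
  ]
}}

```text
t: 22.9
ee_pos: [462.4, 92.8, 124.0]
orientation: [2.303, 2.136, 0.001]
ft_force: [-0.9, -0.7, 0.1]
width: 88.0
grasp_force: 0.0
```

{"api": "jog_arm", "payload": {
  "commands": [
    [1, [-0.45, -0.14, 0], [0, 0, 0]],
    [1, [-0.45, 0, 0], [0, 0, 0]],
    [1, [-0.45, 0, 0], [0, 0, 0]],
    [1, [-0.45, 0, 0], [0, 0, 0]],
    [1, [-0.2, 0, 0], [0, 0, -0.16]],
    [1, [0, 0, 0], [0, 0, -0.16]],
    [1, [0, 0, 0], [0, 0, -0.154]],
    [1, [0, 0, 0], [0, 0, 0]],
    [1, [0, 0, 0], [0, 0, 0]]
  ]
}}

```text
t: 23.8
ee_pos: [434.7, -105.5, 123.8]
orientation: [1.874, 2.521, 0.0]
ft_force: [-0.4, 0.3, 0.5]
width: 87.8
grasp_force: 0.0
```

Run:
```python
from h import *
for n in('scene','top','wrist'):
  im,P,K,T=cam(n)
  rect('e placed',im,P,(550,660,147,196),55,80,150)
  rect('b placed',im,P,(550,660,80,145),55,80,150)
  rect('d',im,P,(350,500,-180,-50),50,72,150)
plan(435,-107.3,24,107)
```

```text
e placed 213 [607.  171.7] [48.3 61.8] 89.75 z 65.3 px [297. 251.]
b placed 187 [603.3 122.4] [45.4 58.7] 87.26 z 62.7 px [289. 241.]
d 134 [ 433.5 -106.2] [63.4 44. ] 16.34 z 58.6 px [283. 176.]
e placed 247 [608.5 171.8] [48.  60.5] 88.27 z 68.9 px [236. 179.]
b placed 223 [603.4 120.8] [43.4 59.5] 85.23 z 66.7 px [251. 180.]
d none
e placed none
b placed none
d 5814 [ 434.2 -107.8] [60.2 48.1] 16.53 z 62.5 px [282. 225.]
shift/100 [-0.02  -0.003  0.997] turn/45deg [ 0.     0.    -0.003] heading now 106.87 ee [ 434.7 -105.3  123.7] tilt [ 0. -0. -1.]
```

{"api": "jog_arm", "payload": {
  "commands": [
    [1, [-0.02, 0, 0.2], [0, 0, 0]],
    [1, [0, 0, 0.4], [0, 0, 0]],
    [1, [0, 0, 0.39], [0, 0, 0]],
    [1, [0, 0, 0], [0, 0, 0]],
    [-1, [0, 0, 0], [0, 0, 0]],
    [-1, [0, 0, 0], [0, 0, 0]],
    [-1, [0, 0, 0], [0, 0, 0]],
    [-1, [0, 0, 0], [0, 0, 0]],
    [-1, [0, 0, 0], [0, 0, 0]]
  ]
}}

```text
t: 24.85
ee_pos: [436.2, -107.7, 26.2]
orientation: [1.868, 2.522, 0.001]
ft_force: [-0.3, 0.5, 10.8]
width: 59.9
grasp_force: 30.0
```

{"api": "jog_arm", "payload": {
  "commands": [
    [-1, [0, 0, -0.2], [0, 0, 0]],
    [-1, [0, 0, -0.3], [0, 0, 0]],
    [-1, [0, 0, -0.3], [0, 0, 0]],
    [-1, [0, 0, 0], [0, 0, 0.158]],
    [-1, [0, 0, 0], [0, 0, 0.158]],
    [-1, [0, 0, 0], [0, 0, 0.158]],
    [-1, [0.45, 0, 0], [0, 0, 0]],
    [-1, [0.45, 0, 0], [0, 0, 0]],
    [-1, [0.45, 0.2, 0], [0, 0, 0]],
    [-1, [0.4, 0.4, 0], [0, 0, 0]]
  ]
}}

```text
t: 25.85
ee_pos: [502.0, 60.3, 105.4]
orientation: [-2.303, -2.135, 0.001]
ft_force: [0.9, -0.1, -0.8]
width: 60.0
grasp_force: 30.0
```

{"api": "jog_arm", "payload": {
  "commands": [
    [-1, [0.1, 0.45, 0], [0, 0, 0]],
    [-1, [0, 0.4, 0], [0, 0, 0]],
    [-1, [0, 0, 0], [0, 0, 0]],
    [-1, [0, 0, 0], [0, 0, 0]]
  ]
}}

```text
t: 26.25
ee_pos: [588.9, 61.7, 104.9]
orientation: [2.305, 2.135, 0.0]
ft_force: [-0.7, -0.3, -1.3]
width: 59.9
grasp_force: 30.0
```

Run:
```python
from h import *
plan(598,73.2,34,85.65)
```

```text
shift/100 [0.122 0.082 0.709] turn/45deg [ 0.    -0.    -0.001] heading now 85.61 ee [588.9  61.7 104.9] tilt [ 0.  0. -1.]
```

{"api": "jog_arm", "payload": {
  "commands": [
    [-1, [0.122, 0.08, 0], [0, 0, 0]],
    [-1, [0, 0, 0.3], [0, 0, 0]],
    [-1, [0, 0, 0.2], [0, 0, 0]],
    [-1, [0, 0, 0.1], [0, 0, 0]],
    [-1, [0, 0, 0.1], [0, 0, 0]],
    [-1, [0, 0, 0], [0, 0, 0]],
    [-1, [0, 0, 0], [0, 0, 0]]
  ]
}}

```text
t: 26.95
ee_pos: [600.5, 73.1, 37.0]
orientation: [2.302, 2.131, 0.007]
ft_force: [4.2, -3.3, 7.4]
width: 60.0
grasp_force: 30.0
```

{"api": "jog_arm", "payload": {
  "commands": [
    [0.6, [0, 0, 0], [0, 0, 0]],
    [0.6, [0, 0, 0], [0, 0, 0]],
    [0.6, [0, 0, 0], [0, 0, 0]],
    [0.6, [0, 0, 0], [0, 0, 0]],
    [0.7, [0, 0, -0.2], [0, 0, 0]],
    [0, [0, 0, -0.4], [0, 0, 0]],
    [-1, [0, 0, -0.4], [0, 0, 0]],
    [-1, [0, 0, -0.4], [0, 0, 0]],
    [-1, [0, 0, -0.4], [0, 0, 0]],
    [-1, [0, 0, 0], [0, 0, 0]]
  ]
}}

```text
t: 27.95
ee_pos: [601.0, 73.7, 220.5]
orientation: [2.3, 2.131, 0.012]
ft_force: [0.6, -0.6, 0.2]
width: 38.1
grasp_force: 0.0
```

{"api": "jog_arm", "payload": {
  "commands": [
    [-1, [-0.3, 0.2, -0.3], [0, 0, 0]],
    [-1, [-0.3, 0.2, -0.3], [0, 0, 0]],
    [-1, [0, 0, 0], [0, 0, 0]],
    [-1, [0, 0, 0], [0, 0, 0]]
  ]
}}

```text
t: 28.35
ee_pos: [632.9, 10.0, 274.0]
orientation: [-2.306, -2.133, 0.0]
ft_force: [0.7, -0.2, -0.7]
width: 6.4
grasp_force: 0.0
```

Run:
```python
from h import *
im,P,K,T=cam('wrist');cv2.imwrite('pics/w3.png',im);np.savez('w3.npz',im=im,P=P)
rect('e',im,P,(550,660,148,196),50,80,150)
rect('b',im,P,(550,660,97.5,147),50,80,150)
rect('d',im,P,(550,660,40,97.5),50,80,150)
for n in('wrist','top'):
  if n=='top': im,P,K,T=cam(n)
  rect('thumb',im,P,(630,690,-150,-80),115,145)
  rect('grip',im,P,(520,640,-230,-170),152,185)
plan(655,-118,180,85.65)
```

```text
e 3214 [607.  170.9] [48.2 60.4] 86.52 z 68.5 px [245.  26.]
b 2677 [602.2 120.9] [43.8 60.1] 85.49 z 66.5 px [246.  81.]
d 1800 [600.1  58. ] [60.3 36.1] 0.2 z 56.6 px [251. 143.]
thumb none
grip none
thumb 76 [ 645.7 -120.6] [25.9 31. ] 88.46 z 129.4 px [324. 164.]
grip 167 [ 577.9 -203. ] [19.9 84.5] 85.31 z 161.2 px [352. 184.]
shift/100 [-1.268  0.335  0.925] turn/45deg [-0.005 -0.    -0.   ] heading now 85.63 ee [631.6  11.  272.7] tilt [-0.004  0.    -1.   ]
```

View pics/w3.png

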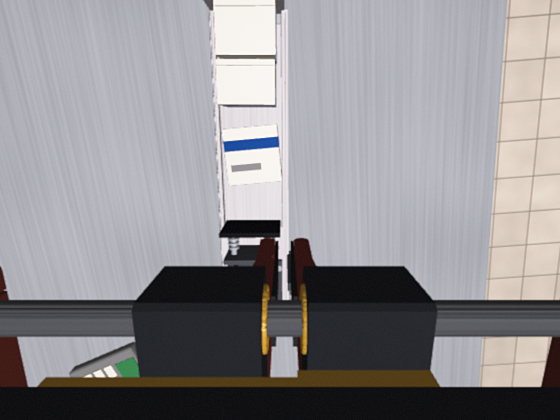

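Cartons e at (245,26) and b at (246,81) stand upright in the channel. Carton d at (252,155) lies on a broad face with its blue band upward, so it has to be stood up again. First I check which end is its top.

Run:
```python
from h import *
im,P,K,T=cam('scene')
a=np.load('scene0.npz')['im'][160:250,255:355]
b=im[190:280,240:340]
w=np.load('w3.npz')['im'][0:220,190:310]
f=lambda x:cv2.resize(x,(390,390 if x is not w else 590),interpolation=cv2.INTER_CUBIC)
o=np.zeros((590,790,3),np.uint8);
o[:295,:395]=cv2.resize(a,(395,295),interpolation=3);o[295:,:395]=cv2.resize(b,(395,295),interpolation=3);o[:,395:]=cv2.resize(w,(395,590),interpolation=3)
cv2.imwrite('pics/c2.png',o)
d=np.load('w3.npz');im,P=d['im'],d['P']
h=cv2.cvtColor(im,cv2.COLOR_BGR2HSV)
m=(P[...,0]>550)&(P[...,0]<650)&(P[...,1]>10)&(P[...,1]<97.5)&(P[...,2]>45)&(P[...,2]<62)
Q=P[m];r=cv2.minAreaRect(Q[:,:2].astype(np.float32));print(len(Q),r,np.percentile(Q[:,2],[2,50,98]))
A=np.c_[Q[:,:2]-Q[:,:2].mean(0),np.ones(len(Q))];print(np.linalg.lstsq(A,Q[:,2],rcond=None)[0])
```

```text
3059 ((600.262451171875, 55.446773529052734), (60.502845764160156, 83.67263793945312), 0.2888379395008087) [54.74982928 56.56891399 58.1715043 ]
[-3.21209159e-03 -6.99801737e-04  5.65381032e+01]
```

View pics/c2.png

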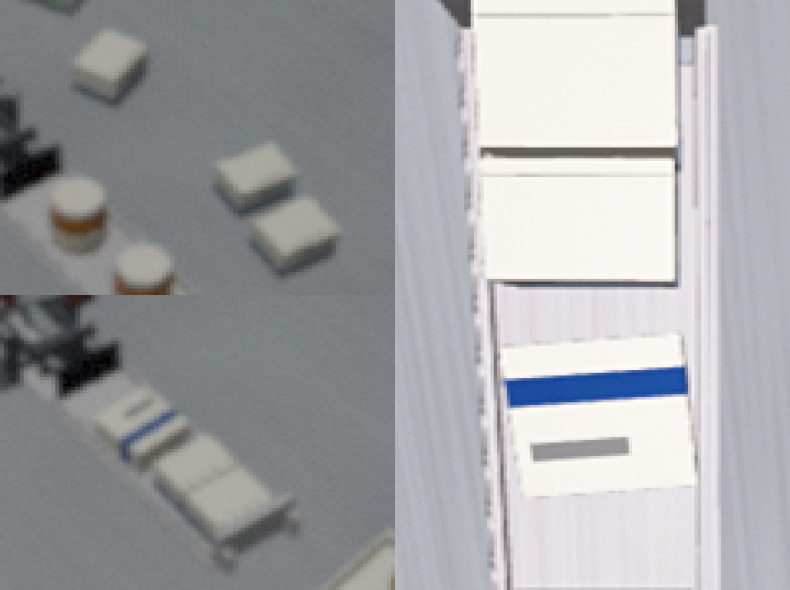

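Run:
```python
from h import *
for f in('w1','w2','scene0','w3','top0'):
    d=np.load(f+'.npz');im,P=d['im'],d['P'];h=cv2.cvtColor(im,cv2.COLOR_BGR2HSV)
    m=(h[...,0]>100)&(h[...,0]<128)&(h[...,1]>120)&(P[...,0]>380)&(P[...,0]<660)&(abs(P[...,1]-50)<200)&(P[...,2]>-5)&(P[...,2]<75)
    for nm,b in(('e',(400,515,130,220)),('b',(380,480,50,129)),('d',(380,490,-160,-60)),('chan',(560,650,20,200))):
        q=P[m&(P[...,0]>b[0])&(P[...,0]<b[1])&(P[...,1]>b[2])&(P[...,1]<b[3])]
        if len(q):print(f,nm,len(q),np.percentile(q,[5,50,95],axis=0).round(1).tolist())
d=np.load('w3.npz');P=d['P'];h=cv2.cvtColor(d['im'],cv2.COLOR_BGR2HSV)
# lying carton outline: white+blue at z>52,y<97
m=((P[...,0]>550)&(P[...,0]<650)&(P[...,1]>30)&(P[...,1]<97.5)&(P[...,2]>53)&(P[...,2]<60)).astype(np.uint8)
m=cv2.morphologyEx(m,cv2.MORPH_OPEN,np.ones((5,5)))
k,l,s,c=cv2.connectedComponentsWithStats(m);i=1+np.argmax(s[1:,4])
print(cv2.minAreaRect(P[l==i][:,:2].astype(np.float32)),s[i])
```

```text
w1 e 35 [[439.8, 144.1, 20.7], [485.2, 152.6, 23.7], [491.9, 188.8, 25.5]]
w1 b 23 [[459.6, 72.2, 19.9], [464.2, 93.1, 22.3], [467.6, 108.5, 24.3]]
w1 d 73 [[413.6, -115.2, 13.0], [456.3, -87.2, 19.0], [468.1, -78.3, 24.0]]
w2 e 350 [[453.7, 151.4, 13.3], [483.3, 194.4, 18.0], [491.0, 199.9, 22.4]]
w2 b 132 [[460.6, 81.8, 13.3], [464.0, 104.6, 17.6], [467.1, 112.8, 21.9]]
w3 chan 525 [[573.3, 53.1, 55.5], [600.3, 57.8, 56.7], [627.0, 62.5, 58.0]]
((600.3302001953125, 53.10440444946289), (46.12096405029297, 60.04730224609375), 89.96109008789062) [ 223  125   57   46 2272]
```

The standing cartons carry the band low, at z about 19. So d's bottom end points to +y and its top to -y. I'll pick it up tilted, turn it 90 degrees over the open counter, and stand it there.

{"api": "jog_arm", "payload": {
  "commands": [
    [1, [0, 0, 0], [0, 0, -0.097]],
    [1, [0, 0, 0], [0, 0.167, 0]],
    [1, [0, 0, 0], [0, 0.167, 0]],
    [1, [0, 0, 0], [0, 0.167, 0]],
    [1, [0, 0, 0], [0, 0.167, 0]],
    [1, [0, 0, 0], [0, 0.167, 0]],
    [1, [0, 0, 0], [0, 0.165, 0]],
    [1, [0, 0, 0], [0, 0, 0]],
    [1, [0, 0, 0], [0, 0, 0]]
  ]
}}

```text
t: 29.4
ee_pos: [632.5, 10.6, 273.2]
orientation: [-1.762, -1.759, -0.724]
ft_force: [0.4, 0.1, 0.6]
width: 69.0
grasp_force: 0.0
```

```bash
cat >> h.py <<'E'
def where():
    o=get_obs();M=R.from_rotvec(o['orientation']).as_matrix();print('tcp',o['ee_pos'].round(1),'axes x,y,z',M.T.round(3).tolist(),'q',o['qpos'].round(2));return o['ee_pos'],M
def to(*p):
    e,M=where();print('world d',np.round(np.array(p)-e,1),'shift/100',np.round(M.T@(np.array(p)-e)/100,3));
E
python3 - <<'E'
from h import *
to(600.2,53.2,110)
im,P,K,T=cam('top')
h=cv2.cvtColor(im,cv2.COLOR_BGR2HSV)
im,P,K,T=cam('wrist');h=cv2.cvtColor(im,cv2.COLOR_BGR2HSV)
m=(h[...,0]>100)&(h[...,0]<128)&(h[...,1]>120)&(P[...,0]>550)&(P[...,0]<650)&(P[...,1]>-30)&(P[...,1]<97)&(P[...,2]>45)
q=P[m];print(len(q));print(cv2.minAreaRect(q[:,:2].astype(np.float32)) if len(q) else '',)
cv2.imwrite('pics/w4.png',im)
E
```

```text
tcp [632.5  10.6 273.2] axes x,y,z [[0.003, 0.709, 0.706], [1.0, -0.001, -0.003], [-0.002, 0.706, -0.709]] q [-0.34  0.53  1.56  0.74  1.42 -0.59]
world d [ -32.3   42.6 -163.2] shift/100 [-0.851 -0.318  1.457]
515
((599.25439453125, 57.4713249206543), (11.206145286560059, 58.21266174316406), 89.96936798095703)
```

{"api": "jog_arm", "payload": {
  "commands": [
    [1, [-0.213, -0.08, 0.36], [0, 0, 0]],
    [1, [-0.213, -0.08, 0.36], [0, 0, 0]],
    [1, [-0.213, -0.08, 0.36], [0, 0, 0]],
    [1, [-0.213, -0.08, 0.37], [0, 0, 0]],
    [1, [0, 0, 0], [0, 0, 0]],
    [1, [0, 0, 0], [0, 0, 0]],
    [1, [0, 0, 0], [0, 0, 0]]
  ]
}}

```text
t: 30.2
ee_pos: [603.2, 52.4, 114.5]
orientation: [-1.76, -1.764, -0.732]
ft_force: [-0.2, 0.5, -0.8]
width: 88.0
grasp_force: 0.0
```

Run:
```python
from h import *
to(600,53.2,31)
```

```text
tcp [603.2  52.4 114.5] axes x,y,z [[-0.003, 0.708, 0.706], [1.0, 0.0, 0.004], [0.003, 0.706, -0.708]] q [-0.29  0.69  1.72  0.83  1.16 -0.81]
world d [ -3.2   0.8 -83.5] shift/100 [-0.584 -0.036  0.597]
```

{"api": "jog_arm", "payload": {
  "commands": [
    [1, [-0.24, -0.03, 0.24], [0, 0, 0]],
    [1, [-0.24, 0, 0.24], [0, 0, 0]],
    [1, [-0.1, 0, 0.1], [0, 0, 0]],
    [1, [0, 0, 0], [0, 0, 0]],
    [1, [0, 0, 0], [0, 0, 0]],
    [-1, [0, 0, 0], [0, 0, 0]],
    [-1, [0, 0, 0], [0, 0, 0]],
    [-1, [0, 0, 0], [0, 0, 0]],
    [-1, [0, 0, 0], [0, 0, 0]],
    [-1, [0, 0, 0], [0, 0, 0]]
  ]
}}

```text
t: 31.2
ee_pos: [598.5, 52.6, 30.5]
orientation: [-1.76, -1.76, -0.73]
ft_force: [0.1, -1.3, 5.0]
width: 60.0
grasp_force: 30.0
```

{"api": "jog_arm", "payload": {
  "commands": [
    [-1, [0.15, 0, -0.15], [0, 0, 0]],
    [-1, [0.25, 0, -0.25], [0, 0, 0]],
    [-1, [0.25, 0, -0.25], [0, 0, 0]],
    [-1, [0.15, 0, -0.15], [0, 0, 0]],
    [-1, [0, 0, 0], [0, 0, 0]],
    [-1, [0, 0, 0], [0, 0, 0]]
  ]
}}

```text
t: 31.8
ee_pos: [597.9, 52.6, 142.7]
orientation: [-1.76, -1.76, -0.729]
ft_force: [0.1, -0.7, -1.2]
width: 59.9
grasp_force: 30.0
```

Run:
```python
from h import *
to(435,0,150)
```

```text
tcp [597.9  52.6 142.7] axes x,y,z [[-0.0, 0.708, 0.707], [1.0, -0.0, 0.0], [0.0, 0.707, -0.708]] q [-0.29  0.64  1.73  0.81  1.2  -0.77]
world d [-162.9  -52.6    7.3] shift/100 [-0.32  -1.629 -0.424]
```

{"api": "jog_arm", "payload": {
  "commands": [
    [-1, [0, -0.4, 0], [0, 0, 0]],
    [-1, [0, -0.4, 0], [0, 0, 0]],
    [-1, [0, -0.4, 0], [0, 0, 0]],
    [-1, [0, -0.4, 0], [0, 0, 0]],
    [-1, [0, 0, 0], [0, -0.17, 0]],
    [-1, [0, 0, 0], [0, -0.17, 0]],
    [-1, [0, 0, 0], [0, -0.17, 0]],
    [-1, [0, 0, 0], [0, -0.17, 0]],
    [-1, [0, 0, 0], [0, -0.17, 0]],
    [-1, [0, 0, 0], [0, -0.17, 0]]
  ]
}}

```text
t: 32.8
ee_pos: [437.5, 52.6, 142.2]
orientation: [2.216, 2.216, -0.015]
ft_force: [-1.1, 0.1, -0.5]
width: 59.7
grasp_force: 30.0
```

{"api": "jog_arm", "payload": {
  "commands": [
    [-1, [0, 0, 0], [0, -0.17, 0]],
    [-1, [0, 0, 0], [0, -0.17, 0]],
    [-1, [0, 0, 0], [0, -0.17, 0]],
    [-1, [0, 0, 0], [0, -0.17, 0]],
    [-1, [0, 0, 0], [0, -0.17, 0]],
    [-1, [0, 0, 0], [0, -0.13, 0]],
    [-1, [0, 0, 0], [0, 0, 0]],
    [-1, [0, 0, 0], [0, 0, 0]]
  ]
}}

```text
t: 33.6
ee_pos: [437.0, 52.7, 141.4]
orientation: [1.765, 1.77, -0.726]
ft_force: [0.2, 0.2, -1.3]
width: 59.9
grasp_force: 30.0
```

Run:
```python
from h import *
to(438,52,26)
im,P,K,T=cam('scene');cv2.imwrite('pics/s3.png',cv2.resize(im[140:300,240:440],(800,600),interpolation=3))
```

```text
tcp [437.   52.7 141.4] axes x,y,z [[-0.004, 0.714, -0.7], [1.0, 0.001, -0.005], [-0.003, -0.7, -0.714]] q [ 0.53  0.53  1.97 -0.7   1.2   0.98]
world d [   1.    -0.7 -115.4] shift/100 [0.803 0.016 0.829]
```

View pics/s3.png

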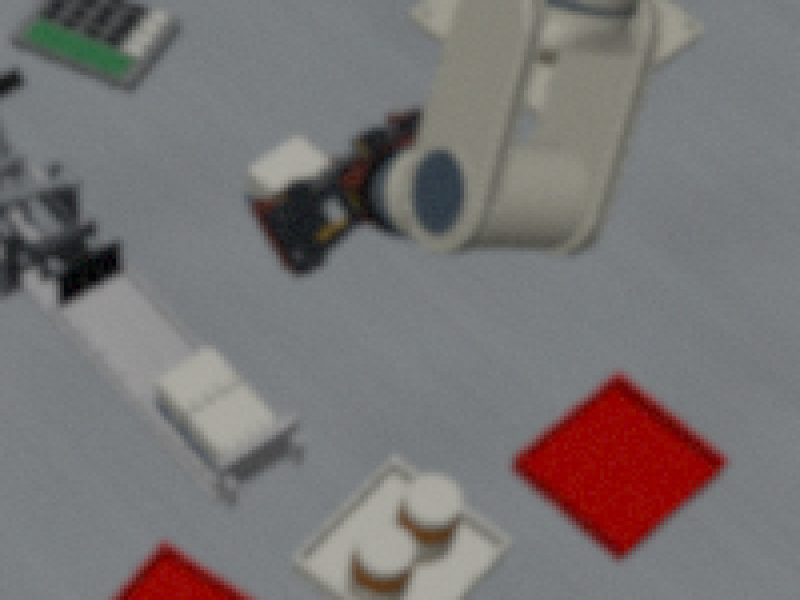

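The carton is held upright at (290,170), so I lower it.

{"api": "jog_arm", "payload": {
  "commands": [
    [-1, [0.28, 0, 0.29], [0, 0, 0]],
    [-1, [0.28, 0, 0.29], [0, 0, 0]],
    [-1, [0.14, 0, 0.145], [0, 0, 0]],
    [-1, [0, 0, 0], [0, 0, 0]],
    [-1, [0.035, 0, 0.035], [0, 0, 0]],
    [-1, [0.03, 0, 0.03], [0, 0, 0]],
    [-1, [0, 0, 0], [0, 0, 0]],
    [-1, [0, 0, 0], [0, 0, 0]]
  ]
}}

```text
t: 34.45
ee_pos: [438.1, 52.0, 33.6]
orientation: [1.766, 1.766, -0.722]
ft_force: [-0.9, 0.7, -0.9]
width: 60.1
grasp_force: 30.0
```

Run:
```python
from h import *
to(438,52,26)
print(get_obs()['ft_force'])
```

```text
tcp [438.1  52.   33.6] axes x,y,z [[0.0, 0.714, -0.7], [1.0, -0.0, -0.0], [-0.0, -0.7, -0.714]] q [ 0.53  0.74  1.97 -0.77  1.05  1.14]
world d [-0.1 -0.  -7.6] shift/100 [ 0.053 -0.001  0.054]
[-0.86047368  0.74009101 -0.89026646]
```

{"api": "jog_arm", "payload": {
  "commands": [
    [-1, [0.028, 0, 0.028], [0, 0, 0]],
    [-1, [0, 0, 0], [0, 0, 0]],
    [-1, [0, 0, 0], [0, 0, 0]]
  ]
}}

```text
t: 34.75
ee_pos: [437.6, 51.9, 28.9]
orientation: [1.766, 1.767, -0.724]
ft_force: [0.3, -0.3, -1.1]
width: 60.1
grasp_force: 30.0
```

{"api": "jog_arm", "payload": {
  "commands": [
    [-1, [0.02, 0, 0.02], [0, 0, 0]],
    [-1, [0, 0, 0], [0, 0, 0]],
    [-1, [0, 0, 0], [0, 0, 0]]
  ]
}}

```text
t: 35.05
ee_pos: [437.6, 51.9, 26.0]
orientation: [1.766, 1.766, -0.724]
ft_force: [0.5, 0.6, -0.1]
width: 59.8
grasp_force: 30.0
```

{"api": "jog_arm", "payload": {
  "commands": [
    [-1, [0.014, 0, 0.014], [0, 0, 0]],
    [-1, [0, 0, 0], [0, 0, 0]],
    [-1, [0, 0, 0], [0, 0, 0]]
  ]
}}

```text
t: 35.35
ee_pos: [437.8, 52.0, 25.0]
orientation: [1.765, 1.765, -0.724]
ft_force: [-1.6, 2.9, 8.7]
width: 59.8
grasp_force: 30.0
```

{"api": "jog_arm", "payload": {
  "commands": [
    [-1, [-0.005, 0, -0.005], [0, 0, 0]],
    [0.5, [0, 0, 0], [0, 0, 0]],
    [0.8, [0, 0, 0], [0, 0, 0]],
    [1, [0, 0, 0], [0, 0, 0]],
    [1, [0, 0, 0], [0, 0, 0]],
    [1, [0, 0, 0], [0, 0, 0]],
    [1, [0, 0, -0.2], [0, 0, 0]],
    [1, [0, 0, -0.4], [0, 0, 0]],
    [1, [0, 0, -0.4], [0, 0, 0]],
    [1, [0, 0, -0.4], [0, 0, 0]]
  ]
}}

```text
t: 36.35
ee_pos: [437.5, 150.9, 125.7]
orientation: [1.766, 1.767, -0.725]
ft_force: [1.0, 0.9, -0.5]
width: 88.0
grasp_force: 0.0
```

{"api": "jog_arm", "payload": {
  "commands": [
    [1, [0, 0, 0], [0, 0.165, 0]],
    [1, [0, 0, 0], [0, 0.165, 0]],
    [1, [0, 0, 0], [0, 0.165, 0]],
    [1, [0, 0, 0], [0, 0.165, 0]],
    [1, [0, 0, 0], [0, 0.165, 0]],
    [1, [0, 0, 0], [0, 0.165, 0]],
    [1, [0, 0, 0], [0, 0, 0]],
    [1, [0, 0, 0], [0, 0, 0]]
  ]
}}

```text
t: 37.15
ee_pos: [437.9, 149.1, 124.8]
orientation: [2.225, 2.218, -0.004]
ft_force: [0.9, -0.1, -0.1]
width: 87.9
grasp_force: 0.0
```

Run:
```python
from h import *
for n in('top','scene','wrist'):
  im,P,K,T=cam(n)
  rect('d '+n,im,P,(380,500,0,110),45,75,150)
where()
cv2.imwrite('pics/w5.png',im)
plan(437,50,130,90)
```

```text
d top 251 [438.7  53.7] [57.3 43.3] 0.81 z 62.1 px [271. 229.]
d scene 57 [458.4  51.9] [50.  23.1] 82.81 z 59.0 px [306. 206.]
d wrist 2802 [438.5  45.4] [33.  60.2] 89.49 z 62.5 px [284. 354.]
tcp [437.8 150.7 124.5] axes x,y,z [[-0.001, 1.0, -0.001], [1.0, 0.001, -0.002], [-0.002, -0.001, -1.0]] q [ 0.31  0.35  2.05 -0.    0.75  0.31]
shift/100 [-1.007 -0.009 -0.054] turn/45deg [-0.002  0.001  0.001] heading now 90.05 ee [437.8 150.7 124.5] tilt [-0.002 -0.001 -1.   ]
```

View pics/w5.png

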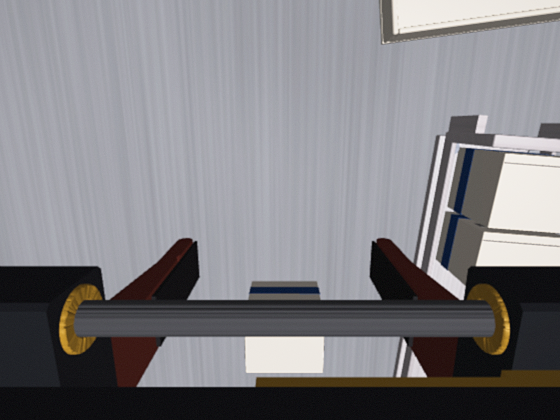

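Carton d now stands upright at pixel (284,340), with its band low. I re-grasp it vertically.

{"api": "jog_arm", "payload": {
  "commands": [
    [1, [-0.45, 0.007, 0], [0, 0, 0]],
    [1, [-0.4, 0, 0], [0, 0, 0]],
    [1, [-0.122, 0, 0], [0, 0, 0]],
    [1, [0, 0, 0.2], [0, 0, 0]],
    [1, [0, 0, 0.4], [0, 0, 0]],
    [1, [0, 0, 0.38], [0, 0, 0]],
    [1, [0, 0, 0], [0, 0, 0]],
    [1, [0, 0, 0], [0, 0, 0]],
    [-1, [0, 0, 0], [0, 0, 0]],
    [-1, [0, 0, 0], [0, 0, 0]]
  ]
}}

```text
t: 38.3
ee_pos: [439.8, 53.4, 28.3]
orientation: [2.221, 2.221, 0.003]
ft_force: [0.4, 0.9, 0.8]
width: 75.2
grasp_force: 0.0
```

{"api": "jog_arm", "payload": {
  "commands": [
    [-1, [0, 0, 0], [0, 0, 0]],
    [-1, [0, 0, 0], [0, 0, 0]],
    [-1, [0, 0, 0], [0, 0, 0]],
    [-1, [0, 0, 0], [0, 0, 0]]
  ]
}}

```text
t: 38.7
ee_pos: [439.0, 53.0, 27.6]
orientation: [-2.222, -2.221, -0.001]
ft_force: [-2.1, 1.1, 10.6]
width: 59.9
grasp_force: 30.0
```

{"api": "jog_arm", "payload": {
  "commands": [
    [-1, [0, 0, -0.2], [0, 0, 0]],
    [-1, [0, 0, -0.3], [0, 0, 0]],
    [-1, [0, 0, -0.3], [0, 0, 0]],
    [-1, [0, 0, 0], [0, 0, 0.097]],
    [-1, [0, 0.3, 0], [0, 0, 0]],
    [-1, [0, 0.45, 0], [0, 0, 0]],
    [-1, [0.2, 0.45, 0], [0, 0, 0]],
    [-1, [0.1, 0.35, 0], [0, 0, 0]],
    [-1, [0, 0, 0], [0, 0, 0]],
    [-1, [0, 0, 0], [0, 0, 0]]
  ]
}}

```text
t: 39.7
ee_pos: [594.9, 70.9, 106.1]
orientation: [-2.303, -2.134, 0.002]
ft_force: [-0.4, 0.3, 0.6]
width: 60.0
grasp_force: 30.0
```

{"api": "jog_arm", "payload": {
  "commands": [
    [-1, [0, 0, 0], [0, 0, 0]],
    [-1, [0, 0, 0], [0, 0, 0]]
  ]
}}

```text
t: 39.9
ee_pos: [593.8, 70.6, 106.3]
orientation: [-2.303, -2.133, 0.003]
ft_force: [0.2, -1.1, -0.5]
width: 59.9
grasp_force: 30.0
```

Run:
```python
from h import *
plan(598,71.5,35,85.65)
im,P,K,T=cam('top')
rect('e',im,P,(550,660,148,196),50,80,150)
rect('b',im,P,(550,660,97.5,147),50,80,150)
im,P,K,T=cam('wrist')
rect('e',im,P,(550,660,148,196),50,80,150)
rect('b',im,P,(550,660,97.5,147),64.5,80,150)
```

```text
shift/100 [0.012 0.043 0.713] turn/45deg [-0.004 -0.001 -0.001] heading now 85.61 ee [593.8  70.6 106.3] tilt [-0.003  0.001 -1.   ]
e 202 [607.9 176. ] [61.2 40.4] 2.96 z 68.4 px [235. 179.]
b none
e 10232 [606.6 171.8] [48.6 61.9] 88.63 z 68.4 px [292.  55.]
b 7625 [602.2 121. ] [44.  60.3] 85.63 z 66.4 px [290. 149.]
```

{"api": "jog_arm", "payload": {
  "commands": [
    [-1, [0.012, 0.043, 0], [0, 0, 0]],
    [-1, [0, 0, 0.3], [0, 0, 0]],
    [-1, [0, 0, 0.2], [0, 0, 0]],
    [-1, [0, 0, 0.1], [0, 0, 0]],
    [-1, [0, 0, 0.08], [0, 0, 0]],
    [-1, [0, 0, 0], [0, 0, 0]],
    [-1, [0, 0, 0], [0, 0, 0]],
    [-1, [0, 0, 0], [0, 0, 0]]
  ]
}}

```text
t: 40.8
ee_pos: [600.3, 72.0, 39.3]
orientation: [-2.304, -2.134, -0.001]
ft_force: [0.6, -0.7, -0.6]
width: 59.8
grasp_force: 30.0
```

Run:
```python
from h import *
plan(598,71.5,35,85.65);print(get_obs()['ft_force'])
```

```text
shift/100 [-0.006 -0.023  0.043] turn/45deg [ 0.    -0.001 -0.001] heading now 85.62 ee [600.3  72.   39.3] tilt [ 0.     0.001 -1.   ]
[ 0.63514387 -0.74632723 -0.60246438]
```

{"api": "jog_arm", "payload": {
  "commands": [
    [-1, [0, -0.02, 0.02], [0, 0, 0]],
    [-1, [0, 0, 0.01], [0, 0, 0]],
    [-1, [0, 0, 0], [0, 0, 0]],
    [-1, [0, 0, 0], [0, 0, 0]]
  ]
}}

```text
t: 41.2
ee_pos: [597.6, 72.1, 35.7]
orientation: [-2.304, -2.134, 0.001]
ft_force: [-1.4, -0.8, 4.2]
width: 59.9
grasp_force: 30.0
```

{"api": "jog_arm", "payload": {
  "commands": [
    [-1, [0, 0, 0.01], [0, 0, 0]],
    [-1, [0, 0, 0], [0, 0, 0]],
    [-1, [0, 0, 0], [0, 0, 0]]
  ]
}}

```text
t: 41.5
ee_pos: [597.6, 72.1, 35.7]
orientation: [-2.304, -2.134, 0.001]
ft_force: [-5.3, -1.1, 14.0]
width: 60.0
grasp_force: 30.0
```

{"api": "jog_arm", "payload": {
  "commands": [
    [-1, [0, 0, -0.013], [0, 0, 0]],
    [-1, [0, 0, 0], [0, 0, 0]],
    [0.6, [0, 0, 0], [0, 0, 0]],
    [0.6, [0, 0, 0], [0, 0, 0]],
    [0.6, [0, 0, 0], [0, 0, 0]],
    [0.6, [0, 0, 0], [0, 0, 0]],
    [0.6, [0, 0, 0], [0, 0, 0]],
    [0.6, [0, 0, -0.2], [0, 0, 0]],
    [0.6, [0, 0, -0.3], [0, 0, 0]],
    [0.6, [0, 0, -0.4], [0, 0, 0]]
  ]
}}

```text
t: 42.5
ee_pos: [596.4, 71.8, 125.1]
orientation: [-2.302, -2.132, 0.005]
ft_force: [1.5, 0.2, 0.5]
width: 70.3
grasp_force: 0.0
```

{"api": "jog_arm", "payload": {
  "commands": [
    [-1, [0, 0, -0.4], [0, 0, 0]],
    [-1, [-0.3, 0.1, -0.4], [0, 0, 0]],
    [-1, [-0.4, 0.1, -0.2], [0, 0, 0]],
    [-1, [0, 0, 0], [0, 0, 0]],
    [-1, [0, 0, 0], [0, 0, 0]],
    [-1, [0, 0, 0], [0, 0, 0]]
  ]
}}

```text
t: 43.1
ee_pos: [611.3, 1.8, 223.6]
orientation: [-2.302, -2.133, 0.003]
ft_force: [0.4, 0.1, -0.4]
width: 26.1
grasp_force: 0.0
```

Run:
```python
from h import *
im,P,K,T=cam('wrist');np.savez('w6.npz',im=im,P=P)
rect('e',im,P,(550,660,147,196),50,80,150)
rect('b',im,P,(550,660,97.5,145),50,80,150)
rect('d',im,P,(550,660,30,97.),50,80,150)
im,P,K,T=cam('top')
rect('d',im,P,(550,660,30,97.),50,80,150)
plan(655,-118,180,85.65)
```

```text
e 2095 [605.8 158. ] [23.6 59.8] 86.03 z 68.4 px [263.  14.]
b 3680 [602.3 122.8] [47.5 61. ] 85.8 z 66.5 px [263.  62.]
d 3700 [598.4  71.8] [48.2 59.9] 85.81 z 70.5 px [264. 120.]
d 97 [601.6  86.3] [57.1 17.1] 0.89 z 69.7 px [262. 181.]
shift/100 [-1.165  0.527  0.432] turn/45deg [-0.005 -0.001  0.001] heading now 85.68 ee [611.4   2.1 223.5] tilt [-0.004  0.001 -1.   ]
```

{"api": "jog_arm", "payload": {
  "commands": [
    [-1, [-0.4, 0.2, 0], [0, 0, 0]],
    [-1, [-0.4, 0.2, 0], [0, 0, 0]],
    [-1, [-0.41, 0.11, 0], [0, 0, 0]],
    [-1, [0, 0, 0.3], [0, 0, 0]],
    [-1, [0, 0, 0.3], [0, 0, 0]],
    [-1, [0, 0, 0], [0, 0, 0]],
    [-1, [0, 0, 0], [0, 0, 0]],
    [-1, [0, 0, 0], [0, 0, 0]]
  ]
}}

```text
t: 44.0
ee_pos: [654.8, -122.8, 166.0]
orientation: [-2.304, -2.136, -0.001]
ft_force: [0.2, -0.5, 0.9]
width: 0.2
grasp_force: 0.0
```

Run:
```python
from h import *
plan(653,-123,92,85.65)
im,P,K,T=cam('wrist');cv2.imwrite('pics/w7.png',im)
rect('grip',im,P,(520,640,-240,-170),152,185)
im,P,K,T=cam('top')
rect('thumb',im,P,(620,690,-150,-80),115,145)
```

```text
shift/100 [-0.004 -0.018  0.74 ] turn/45deg [ 0.    -0.001  0.001] heading now 85.68 ee [ 654.8 -122.8  166. ] tilt [ 0.  0. -1.]
grip 615 [ 554.6 -192.9] [ 3.6 36. ] 85.13 z 156.4 px [124. 372.]
thumb none
```

{"api": "jog_arm", "payload": {
  "commands": [
    [-1, [0, -0.018, 0.3], [0, 0, 0]],
    [-1, [0, 0, 0.15], [0, 0, 0]],
    [-1, [0, 0, 0.1], [0, 0, 0]],
    [-1, [0, 0, 0.1], [0, 0, 0]],
    [-1, [0, 0, 0.05], [0, 0, 0]],
    [-1, [0, 0, 0.04], [0, 0, 0]],
    [-1, [0, 0, 0], [0, 0, 0]],
    [-1, [0, 0, 0], [0, 0, 0]]
  ]
}}

```text
t: 44.9
ee_pos: [653.4, -123.3, 92.8]
orientation: [2.304, 2.134, 0.002]
ft_force: [0.2, -0.0, 12.4]
width: 0.2
grasp_force: 5.8
```

{"api": "jog_arm", "payload": {
  "commands": [
    [-1, [0, 0, 0.02], [0, 0, 0]],
    [-1, [0, 0, 0], [0, 0, 0]]
  ]
}}

```text
t: 45.1
ee_pos: [653.5, -123.3, 92.2]
orientation: [2.304, 2.134, 0.002]
ft_force: [-4.4, 0.8, 21.0]
width: 0.4
grasp_force: 10.8
```

{"api": "jog_arm", "payload": {
  "commands": [
    [-1, [0, 0, -0.2], [0, 0, 0]],
    [-1, [0, 0, -0.4], [0, 0, 0]],
    [-1, [0, 0, -0.4], [0, 0, 0]],
    [0, [-0.3, -0.3, -0.2], [0, 0, 0]],
    [0, [-0.2, -0.3, 0], [0, 0, 0]],
    [0, [-0.2, -0.12, 0], [0, 0, 0]],
    [0, [0, 0, 0], [0, 0, 0]],
    [0, [0, 0, 0], [0, 0, 0]],
    [0, [0, 0, 0], [0, 0, 0]]
  ]
}}

```text
t: 46.0
ee_pos: [575.5, -187.0, 208.6]
orientation: [-2.303, -2.134, 0.001]
ft_force: [0.0, 0.8, -0.3]
width: 42.8
grasp_force: 0.0
```

Run:
```python
from h import *
plan(578,-203,215,85.65)
for n in('top','scene'):
  im,P,K,T=cam(n)
  rect('thumb '+n,im,P,(635,690,-150,-95),85,145)
  rect('grip '+n,im,P,(520,640,-230,-170),150,185)
```

```text
shift/100 [-0.158  0.037 -0.064] turn/45deg [-0.002 -0.001 -0.   ] heading now 85.64 ee [ 575.5 -187.   208.6] tilt [-0.002  0.001 -1.   ]
thumb top 78 [ 653.1 -116.1] [33.6 34.5] 83.63 z 94.8 px [323. 165.]
grip top none
thumb scene 60 [ 652.4 -114.8] [32.9 37.1] 79.25 z 90.6 px [234. 201.]
grip scene 113 [ 579.5 -200. ] [21.2 85.6] 85.61 z 157.1 px [235. 165.]
```

{"api": "jog_arm", "payload": {
  "commands": [
    [0.2, [0, 0, 0], [0, 0, 0.19]],
    [0.2, [0, 0, 0], [0, 0, 0.19]],
    [0.2, [0, 0, 0], [0, 0, 0.19]],
    [0.2, [0, 0, 0], [0, 0, 0.19]],
    [0.2, [0, 0, 0], [0, 0, 0.19]],
    [0.2, [0, 0, 0], [0, 0, 0.19]],
    [0.2, [0, 0, 0], [0, 0, 0.19]],
    [0.2, [0, 0, 0], [0, 0, 0.19]],
    [0.2, [0, 0, 0], [0, 0, 0.19]],
    [0.2, [0, 0, 0], [0, 0, 0.19]]
  ]
}}

```text
t: 47.1
ee_pos: [575.4, -186.8, 208.4]
orientation: [-3.141, 0.005, 0.003]
ft_force: [0.3, -0.5, 0.3]
width: 53.1
grasp_force: 0.0
```

{"api": "jog_arm", "payload": {
  "commands": [
    [0.2, [0.2, 0.14, 0], [0, 0, 0.1]],
    [0.2, [0, 0, 0], [0, 0, 0]],
    [0.2, [0, 0, 0], [0, 0, 0]],
    [0.2, [0, 0, 0], [0, 0, 0]]
  ]
}}

```text
t: 47.5
ee_pos: [594.5, -200.8, 208.3]
orientation: [-3.138, 0.117, 0.004]
ft_force: [0.7, 0.3, -0.5]
width: 52.7
grasp_force: 0.0
```

Run:
```python
from h import *
plan(599.4,-204.7,141,-4.35)
im,P,K,T=cam('wrist');cv2.imwrite('pics/w8.png',im)
rect('grip',im,P,(520,640,-240,-170),150,185)
im,P,K,T=cam('top')
rect('grip',im,P,(520,640,-240,-170),150,185)
```

```text
shift/100 [0.054 0.036 0.672] turn/45deg [-0.001  0.003  0.002] heading now -4.27 ee [ 594.5 -200.8  208.3] tilt [-0.003  0.001 -1.   ]
grip 3176 [ 581.  -204.2] [19.8 76.4] 85.79 z 162.1 px [290. 244.]
grip none
```

View pics/w8.png

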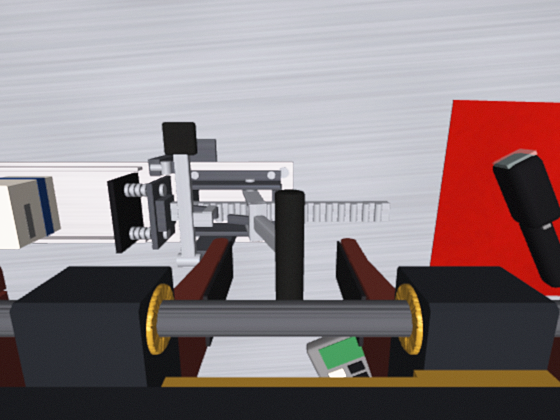

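The pump grip is the black bar at (290,245), between the open fingers. The lever is down at (180,137) and the pad is at (125,212).

{"api": "jog_arm", "payload": {
  "commands": [
    [0.2, [0.05, 0.036, 0], [0, 0, 0]],
    [0.2, [0, 0, 0.3], [0, 0, 0]],
    [0.2, [0, 0, 0.25], [0, 0, 0]],
    [0.2, [0, 0, 0.12], [0, 0, 0]],
    [0.2, [0, 0, 0], [0, 0, 0]],
    [-1, [0, 0, 0], [0, 0, 0]],
    [-1, [0, 0, 0], [0, 0, 0]],
    [-1, [0, 0, 0], [0, 0, 0]],
    [-1, [0, 0, 0], [0, 0, 0]],
    [-1, [0, 0, 0], [0, 0, 0]]
  ]
}}

```text
t: 48.6
ee_pos: [600.1, -204.9, 142.4]
orientation: [-3.138, 0.12, 0.0]
ft_force: [-0.3, 3.7, 3.5]
width: 19.3
grasp_force: 30.0
```

Run:
```python
from h import *
where();print(get_obs()['ft_force'],get_obs()['width'])
im,P,K,T=cam('wrist')
rect('pad',im,P,(540,680,-60,-25),60,80);rect('back',im,P,(540,680,-110,-55),45,75)
np.savez('w9.npz',im=im,P=P)
```

```text
tcp [ 600.1 -204.9  142.4] axes x,y,z [[0.997, -0.077, -0.0], [-0.077, -0.997, -0.002], [-0.0, 0.002, -1.0]] q [-0.35  0.53  1.66  0.    0.95  1.3 ]
[-0.3387987   3.65562014  3.4681334 ] 19.305236927789103
pad 1303 [589.2 -44.4] [ 7.7 69.3] 85.63 z 67.6 px [ 70. 246.]
back 2498 [587.3 -72.7] [35.3 62.2] 89.73 z 60.6 px [120. 239.]
```

{"api": "jog_arm", "payload": {
  "commands": [
    [-1, [0, -0.136, -0.035], [0, 0, 0]],
    [-1, [0, -0.138, -0.021], [0, 0, 0]],
    [-1, [0, -0.14, -0.007], [0, 0, 0]],
    [-1, [0, -0.14, 0.007], [0, 0, 0]],
    [-1, [0, -0.01, 0], [0, 0, 0]],
    [-1, [0, 0, 0], [0, 0, 0]]
  ]
}}

```text
t: 49.25
ee_pos: [605.3, -150.1, 149.2]
orientation: [3.137, -0.118, 0.003]
ft_force: [-0.7, -4.4, 8.6]
width: 19.2
grasp_force: 30.0
```

{"api": "jog_arm", "payload": {
  "commands": [
    [-1, [0, 0.15, -0.007], [0, 0, 0]],
    [-1, [0, 0.14, 0.007], [0, 0, 0]],
    [-1, [0, 0.138, 0.021], [0, 0, 0]],
    [-1, [0, 0.136, 0.035], [0, 0, 0]],
    [-1, [0, 0, 0], [0, 0, 0]],
    [-1, [0, 0, 0], [0, 0, 0]]
  ]
}}

```text
t: 49.85
ee_pos: [600.0, -205.2, 141.9]
orientation: [-3.137, 0.122, 0.001]
ft_force: [2.3, 7.4, 6.9]
width: 19.9
grasp_force: 30.0
```

```bash
cat >> h.py <<'E'
def fol():
    im,P,K,T=cam('wrist')
    h=cv2.cvtColor(im,cv2.COLOR_BGR2HSV)
    c=np.array([.0758,.997]);O=np.array([590.7,-14.3])
    s=(P[...,:2]-O)@c;x=(P[...,:2]-O)@np.array([.997,-.0758])
    Z=P[...,2]
    m=(abs(x)<36)&(h[...,2]<60)&(h[...,1]<120)&(s>-75)&(s<130)&(Z>62)&(Z<71)
    # column histogram along s of black tops
    hist,e=np.histogram(s[m],np.arange(-75,131,2));print('black top s:',[(int(a),int(n)) for a,n in zip(e,hist) if n>40])
    m2=(abs(x)<36)&(h[...,2]>140)&(h[...,1]<60)&(Z>62)&(Z<74)&(s>0)&(s<212);
    if m2.any():print('cartons s',np.percentile(s[m2],[.5,99.5]).round(1))
    return im,P
E
python3 - <<'E'
from h import *
where();print(get_obs()['ft_force'])
fol()
d=np.load('w9.npz')
E
```

```text
tcp [ 600.  -205.2  141.9] axes x,y,z [[0.997, -0.077, -0.001], [-0.077, -0.997, -0.003], [-0.001, 0.003, -1.0]] q [-0.35  0.53  1.66  0.    0.95  1.3 ]
[2.31154138 7.40779773 6.93832012]
black top s: [(-59, 180), (-25, 481), (-23, 333), (-21, 237), (-19, 94)]
```

{"api": "jog_arm", "payload": {
  "commands": [
    [-1, [0, -0.136, -0.035], [0, 0, 0]],
    [-1, [0, -0.138, -0.021], [0, 0, 0]],
    [-1, [0, -0.14, -0.007], [0, 0, 0]],
    [-1, [0, -0.15, 0.007], [0, 0, 0]],
    [-1, [0, 0, 0], [0, 0, 0]],
    [-1, [0, 0, 0], [0, 0, 0]],
    [-1, [0, 0.18, -0.007], [0, 0, 0]],
    [-1, [0, 0.18, 0.016], [0, 0, 0]],
    [-1, [0, 0.204, 0.047], [0, 0, 0]],
    [-1, [0, 0, 0], [0, 0, 0]]
  ]
}}

```text
t: 50.9
ee_pos: [599.5, -205.5, 141.7]
orientation: [-3.134, 0.125, 0.003]
ft_force: [0.4, 9.6, 9.5]
width: 19.4
grasp_force: 30.0
```

{"api": "jog_arm", "payload": {
  "commands": [
    [-1, [0, 0, 0], [0, 0, 0]],
    [-1, [0, -0.136, -0.035], [0, 0, 0]],
    [-1, [0, -0.138, -0.021], [0, 0, 0]],
    [-1, [0, -0.14, -0.007], [0, 0, 0]],
    [-1, [0, -0.15, 0.007], [0, 0, 0]],
    [-1, [0, 0, 0], [0, 0, 0]],
    [-1, [0, 0, 0], [0, 0, 0]],
    [-1, [0, 0.18, -0.007], [0, 0, 0]],
    [-1, [0, 0.18, 0.016], [0, 0, 0]],
    [-1, [0, 0.204, 0.047], [0, 0, 0]]
  ]
}}

```text
t: 51.9
ee_pos: [599.1, -206.4, 141.2]
orientation: [-3.137, 0.121, 0.003]
ft_force: [5.7, 30.6, 20.2]
width: 19.5
grasp_force: 30.0
```

{"api": "jog_arm", "payload": {
  "commands": [
    [-1, [0, 0, 0], [0, 0, 0]],
    [-1, [0, 0, 0], [0, 0, 0]]
  ]
}}

```text
t: 52.1
ee_pos: [599.2, -205.4, 141.6]
orientation: [-3.136, 0.123, 0.004]
ft_force: [1.5, 8.9, 9.5]
width: 19.1
grasp_force: 30.0
```

Run:
```python
from h import *
where();print(get_obs()['ft_force'])
fol()
```

```text
tcp [ 599.2 -205.4  141.6] axes x,y,z [[0.997, -0.078, -0.002], [-0.078, -0.997, -0.003], [-0.002, 0.004, -1.0]] q [-0.35  0.53  1.66  0.    0.95  1.3 ]
[1.46050758 8.94867357 9.54512568]
black top s: [(-35, 225), (-1, 561), (1, 334), (3, 238), (5, 80)]
cartons s [0.2 5.2]
```

{"api": "jog_arm", "payload": {
  "commands": [
    [-1, [0, -0.136, -0.035], [0, 0, 0]],
    [-1, [0, -0.138, -0.021], [0, 0, 0]],
    [-1, [0, -0.14, -0.007], [0, 0, 0]],
    [-1, [0, -0.15, 0.007], [0, 0, 0]],
    [-1, [0, 0, 0], [0, 0, 0]],
    [-1, [0, 0, 0], [0, 0, 0]],
    [-1, [0, 0.18, -0.007], [0, 0, 0]],
    [-1, [0, 0.18, 0.016], [0, 0, 0]],
    [-1, [0, 0.19, 0.037], [0, 0, 0]],
    [-1, [0, 0, 0], [0, 0, 0]]
  ]
}}

```text
t: 53.15
ee_pos: [598.9, -205.2, 141.9]
orientation: [-3.135, 0.125, 0.005]
ft_force: [0.2, 7.4, 6.2]
width: 19.3
grasp_force: 30.0
```

{"api": "jog_arm", "payload": {
  "commands": [
    [-1, [0, 0, 0], [0, 0, 0]],
    [-1, [0, -0.136, -0.035], [0, 0, 0]],
    [-1, [0, -0.138, -0.021], [0, 0, 0]],
    [-1, [0, -0.14, -0.007], [0, 0, 0]],
    [-1, [0, -0.146, 0.007], [0, 0, 0]],
    [-1, [0, 0, 0], [0, 0, 0]],
    [-1, [0, 0, 0], [0, 0, 0]],
    [-1, [0, 0.18, -0.007], [0, 0, 0]],
    [-1, [0, 0.18, 0.016], [0, 0, 0]],
    [-1, [0, 0.2, 0.047], [0, 0, 0]]
  ]
}}

```text
t: 54.15
ee_pos: [599.1, -205.2, 142.1]
orientation: [-3.138, 0.121, 0.004]
ft_force: [2.9, 15.1, 10.8]
width: 20.0
grasp_force: 30.0
```

{"api": "jog_arm", "payload": {
  "commands": [
    [-1, [0, 0, 0], [0, 0, 0]],
    [-1, [0, -0.136, -0.035], [0, 0, 0]],
    [-1, [0, -0.138, -0.021], [0, 0, 0]],
    [-1, [0, -0.14, -0.007], [0, 0, 0]],
    [-1, [0, -0.146, 0.007], [0, 0, 0]],
    [-1, [0, 0, 0], [0, 0, 0]],
    [-1, [0, 0, 0], [0, 0, 0]],
    [-1, [0, 0.18, -0.007], [0, 0, 0]],
    [-1, [0, 0.18, 0.016], [0, 0, 0]],
    [-1, [0, 0.2, 0.047], [0, 0, 0]]
  ]
}}

```text
t: 55.15
ee_pos: [599.2, -205.5, 142.1]
orientation: [-3.138, 0.121, 0.003]
ft_force: [2.7, 21.8, 14.8]
width: 19.1
grasp_force: 30.0
```

{"api": "jog_arm", "payload": {
  "commands": [
    [-1, [0, 0, 0], [0, 0, 0]],
    [-1, [0, 0, 0], [0, 0, 0]]
  ]
}}

```text
t: 55.35
ee_pos: [599.1, -205.1, 142.2]
orientation: [-3.137, 0.123, 0.004]
ft_force: [0.3, 4.6, 6.3]
width: 19.6
grasp_force: 30.0
```

Run:
```python
from h import *
where();print(get_obs()['ft_force'])
fol()
```

```text
tcp [ 599.1 -205.1  142.2] axes x,y,z [[0.997, -0.078, -0.003], [-0.078, -0.997, -0.002], [-0.002, 0.002, -1.0]] q [-0.35  0.53  1.66  0.    0.95  1.3 ]
[0.31557428 4.56980092 6.3180562 ]
black top s: [(1, 225), (3, 82)]
cartons s [2.5 8. ]
```

{"api": "jog_arm", "payload": {
  "commands": [
    [-1, [0, -0.136, -0.035], [0, 0, 0]],
    [-1, [0, -0.138, -0.021], [0, 0, 0]],
    [-1, [0, -0.14, -0.007], [0, 0, 0]],
    [-1, [0, -0.146, 0.007], [0, 0, 0]],
    [-1, [0, 0, 0], [0, 0, 0]],
    [-1, [0, 0, 0], [0, 0, 0]],
    [-1, [0, 0.18, -0.007], [0, 0, 0]],
    [-1, [0, 0.18, 0.016], [0, 0, 0]],
    [-1, [0, 0.2, 0.047], [0, 0, 0]],
    [-1, [0, 0, 0], [0, 0, 0]]
  ]
}}

```text
t: 56.4
ee_pos: [599.2, -205.2, 142.3]
orientation: [-3.135, 0.125, 0.004]
ft_force: [0.0, 7.2, 7.6]
width: 19.8
grasp_force: 30.0
```

{"api": "jog_arm", "payload": {
  "commands": [
    [-1, [0, 0, 0], [0, 0, 0]],
    [-1, [0, -0.136, -0.035], [0, 0, 0]],
    [-1, [0, -0.138, -0.021], [0, 0, 0]],
    [-1, [0, -0.14, -0.007], [0, 0, 0]],
    [-1, [0, -0.146, 0.007], [0, 0, 0]],
    [-1, [0, 0, 0], [0, 0, 0]],
    [-1, [0, 0, 0], [0, 0, 0]],
    [-1, [0, 0.18, -0.007], [0, 0, 0]],
    [-1, [0, 0.18, 0.016], [0, 0, 0]],
    [-1, [0, 0.2, 0.047], [0, 0, 0]]
  ]
}}

```text
t: 57.4
ee_pos: [599.2, -205.3, 142.2]
orientation: [-3.138, 0.121, 0.003]
ft_force: [3.4, 16.5, 15.6]
width: 19.7
grasp_force: 30.0
```

{"api": "jog_arm", "payload": {
  "commands": [
    [-1, [0, 0, 0], [0, 0, 0]],
    [-1, [0, -0.136, -0.035], [0, 0, 0]],
    [-1, [0, -0.138, -0.021], [0, 0, 0]],
    [-1, [0, -0.14, -0.007], [0, 0, 0]],
    [-1, [0, -0.146, 0.007], [0, 0, 0]],
    [-1, [0, 0, 0], [0, 0, 0]],
    [-1, [0, 0, 0], [0, 0, 0]]
  ]
}}

```text
t: 58.1
ee_pos: [604.5, -150.6, 148.8]
orientation: [3.137, -0.12, -0.0]
ft_force: [0.2, -4.7, 9.3]
width: 19.3
grasp_force: 30.0
```

{"api": "jog_arm", "payload": {
  "commands": [
    [-1, [0, 0.18, -0.007], [0, 0, 0]],
    [-1, [0, 0.18, 0.016], [0, 0, 0]],
    [-1, [0, 0.2, 0.047], [0, 0, 0]],
    [-1, [0, 0, 0], [0, 0, 0]],
    [-1, [0, 0, 0], [0, 0, 0]]
  ]
}}

```text
t: 58.6
ee_pos: [599.2, -205.0, 142.2]
orientation: [-3.137, 0.123, 0.004]
ft_force: [0.9, 4.3, 5.5]
width: 19.1
grasp_force: 30.0
```

Run:
```python
from h import *
where();print(get_obs()['ft_force'])
im,P,K,T=cam('top')
c=np.array([.0758,.997]);O=np.array([590.7,-14.3])
im0=np.load('top0.npz')['im']
cv2.imwrite('pics/c3.png',np.vstack([cv2.resize(im[150:215,215:385],(780,298),interpolation=3),cv2.resize(cam('scene')[0][170:270,225:345],(780,298*1),interpolation=3)]))
rect('d',im,P,(550,660,60,105),60,80,150)
```

```text
tcp [ 599.2 -205.   142.2] axes x,y,z [[0.997, -0.078, -0.002], [-0.078, -0.997, -0.002], [-0.002, 0.002, -1.0]] q [-0.35  0.53  1.66  0.    0.95  1.3 ]
[0.93095249 4.32640943 5.53454603]
d 238 [598.6  82.9] [59.8 43.8] 0.96 z 71.0 px [263. 181.]
```

View pics/c3.png

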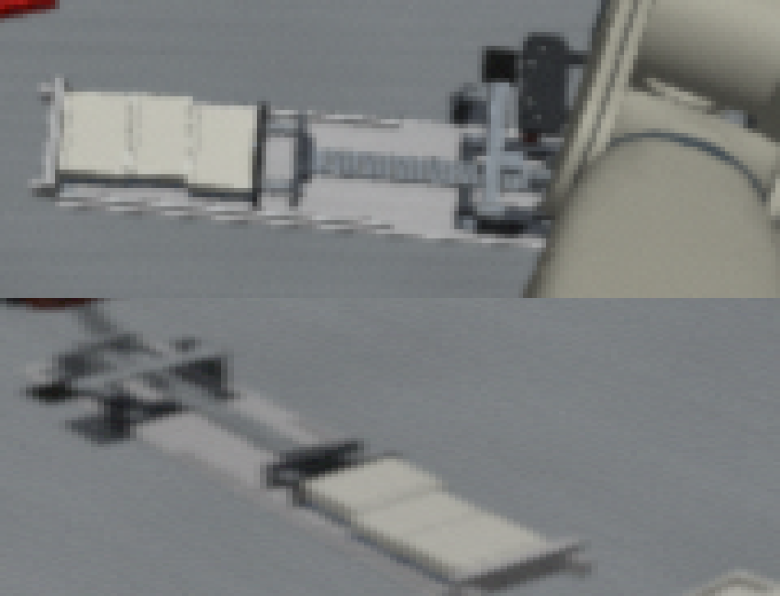

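The row is against the end stop, with the pad at (262,150) and its springs only lightly squeezed. One more stroke.

{"api": "jog_arm", "payload": {
  "commands": [
    [-1, [0, 0, 0], [0, 0, 0]],
    [-1, [0, -0.136, -0.035], [0, 0, 0]],
    [-1, [0, -0.138, -0.021], [0, 0, 0]],
    [-1, [0, -0.14, -0.007], [0, 0, 0]],
    [-1, [0, -0.15, 0.007], [0, 0, 0]],
    [-1, [0, 0, 0], [0, 0, 0]],
    [-1, [0, 0, 0], [0, 0, 0]],
    [-1, [0, 0, 0], [0, 0, 0]]
  ]
}}

```text
t: 59.5
ee_pos: [604.4, -150.7, 149.4]
orientation: [3.137, -0.12, 0.0]
ft_force: [-2.0, -5.7, 12.0]
width: 19.0
grasp_force: 30.0
```

{"api": "jog_arm", "payload": {
  "commands": [
    [-1, [0, 0.18, -0.007], [0, 0, 0]],
    [-1, [0, 0.18, 0.016], [0, 0, 0]],
    [-1, [0, 0.2, 0.047], [0, 0, 0]],
    [-1, [0, 0, 0], [0, 0, 0]],
    [0.2, [0, 0, 0], [0, 0, 0]],
    [0.2, [0, 0, 0], [0, 0, 0]],
    [0.2, [0, 0, 0], [0, 0, 0]],
    [0.2, [0, 0, -0.2], [0, 0, 0]],
    [0.2, [0, 0, -0.4], [0, 0, 0]],
    [0.2, [0, 0, -0.4], [0, 0, 0]]
  ]
}}

```text
t: 60.5
ee_pos: [598.9, -203.6, 242.5]
orientation: [-3.138, 0.12, 0.007]
ft_force: [1.4, 0.0, -0.4]
width: 52.3
grasp_force: 0.0
```

{"api": "jog_arm", "payload": {
  "commands": [
    [0.2, [0, -0.4, -0.3], [0, 0, 0]],
    [0.2, [0, -0.4, -0.3], [0, 0, 0]],
    [0.2, [0, -0.4, 0], [0, 0, 0]],
    [0.2, [-0.2, -0.4, 0], [0, 0, 0]],
    [0.2, [-0.2, 0, 0], [0, 0, 0]],
    [0.2, [0, 0, 0], [0, 0, 0]],
    [0.2, [0, 0, 0], [0, 0, 0]]
  ]
}}

```text
t: 61.2
ee_pos: [572.5, -41.4, 302.9]
orientation: [-3.139, 0.12, 0.002]
ft_force: [0.5, -0.4, -1.3]
width: 52.9
grasp_force: 0.0
```

Run:
```python
from h import *
im,P=fol();cv2.imwrite('pics/w10.png',im);np.savez('w10.npz',im=im,P=P)
where()
for n in('scene','top'):
  i,Q,K,T=cam(n);rect('grip',i,Q,(520,640,-240,-130),150,185);rect('thumb',i,Q,(635,690,-150,-95),85,145)
```

```text
black top s: [(63, 90), (65, 103), (67, 96), (69, 68)]
cartons s [ 71.8 211.2]
tcp [572.9 -41.7 302.9] axes x,y,z [[0.997, -0.077, -0.001], [-0.077, -0.997, -0.0], [-0.001, 0.0, -1.0]] q [-0.09  0.27  1.66  0.    1.21  1.55]
grip 112 [ 580.3 -199.1] [21.6 83.8] 88.24 z 158.2 px [235. 165.]
thumb 63 [ 653.6 -112.9] [33.9 36.2] 2.24 z 91.1 px [234. 201.]
grip 168 [ 577.5 -202.7] [20.2 84. ] 85.71 z 161.2 px [352. 184.]
thumb 1 [ 642.7 -127.8] [0. 0.] 0.0 z 95.0 px [326. 168.]
```

View pics/w10.png

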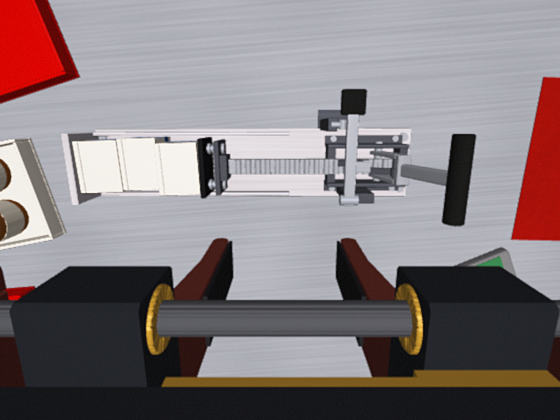

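Run:
```python
from h import *
c=np.array([.0758,.997]);O=np.array([590.7,-14.3])
for f,lo,hi in(('w1',-80,-20),('w9',-80,-20),('w10',20,80)):
    d=np.load(f+'.npz');im,P=d['im'],d['P'];s=(P[...,:2]-O)@c;x=(P[...,:2]-O)@np.array([.997,-.0758]);Z=P[...,2]
    m=(abs(x)<34)&(s>lo)&(s<hi)&(Z>50)&(Z<72)
    H,e=np.histogram(s[m],np.arange(lo,hi+1,2));zz=[Z[m&(s>=a)&(s<a+2)].max().round() if n else 0 for a,n in zip(e,H)]
    print(f,[(int(a),int(n),int(z)) for a,n,z in zip(e,H,zz) if n])
```

```text
w1 [(-76, 20, 63), (-74, 26, 64), (-72, 33, 64), (-70, 32, 64), (-68, 5, 65), (-66, 78, 68), (-64, 62, 68), (-62, 223, 68), (-60, 6, 66), (-58, 3, 50), (-54, 13, 52), (-52, 25, 52), (-48, 18, 52), (-46, 14, 53), (-42, 24, 53), (-40, 3, 53), (-32, 81, 71), (-30, 74, 70), (-28, 208, 70), (-26, 4, 63)]
w9 [(-76, 261, 64), (-74, 133, 64), (-72, 112, 64), (-70, 148, 64), (-68, 515, 68), (-66, 297, 68), (-64, 211, 68), (-62, 136, 68), (-54, 16, 53), (-52, 42, 53), (-50, 10, 53), (-48, 61, 53), (-46, 33, 53), (-44, 38, 53), (-42, 56, 53), (-40, 18, 53), (-38, 47, 53), (-36, 49, 53), (-34, 1026, 70), (-32, 551, 70), (-30, 240, 70), (-28, 134, 70)]
w10 [(24, 16, 52), (26, 17, 52), (28, 13, 51), (38, 64, 64), (40, 46, 64), (42, 48, 64), (44, 64, 64), (46, 160, 68), (48, 97, 68), (50, 95, 68), (52, 35, 68), (54, 2, 53), (56, 25, 53), (58, 7, 52), (60, 23, 54), (62, 13, 52), (64, 264, 70), (66, 99, 70), (68, 97, 70), (70, 110, 72), (72, 94, 72), (74, 86, 72), (76, 91, 72), (78, 89, 72)]
```

The row is tight: the plate-to-pad spacing fell from 34 to 18 mm, so the springs are squeezed about 16 mm. The lever is down, the handle is back at rest, and the arm is clear.

Run:
```python
from h import *
im,P,K,T=cam('top')
rect('jar1',im,P,(575,680,280,430),70,110,120);rect('jar2',im,P,(500,574,280,430),70,110,120)
print(close_job())
```

```text
jar1 146 [605.2 352.8] [44.7 41.2] 2.87 z 89.4 px [181. 177.]
jar2 153 [544.8 343.9] [42.9 43.7] 32.3 z 88.9 px [183. 195.]
the job is handed in; nothing more can be done
None
```

The job is handed in: both jars stand in the white tray, cartons e, b and d stand in one row against the end stop (d had toppled after its first placing and was stood up again before pumping), the pawl lever is latched down, the pad springs measure about 16 mm squeezed, and the pump handle is back at rest.

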